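# Open the analyser's dust cover and load the brass sample

### The arm

A 6-joint arm with a two-finger parallel gripper is mounted at the origin on a cart in front of the work surface, level with it; the furniture and walls round the work are solid. World frame = base frame: x ahead of the robot, y to its left, z up, the work surface at z = 0. Lengths are in m, angles in rad, forces in N, time in s.
With the tool pointing down it reaches from about 0.325 to 1 m from the base axis. Payload 5.1 kg.
Tool frame: the origin (TCP) lies at the very end of the fingers, on their centre line; the grasp point (between the pads) lies 19 mm behind it (bot.grasp_offset is the distance from the TCP to the grasp point, in m); y points along the fingers, x is the direction in which the jaws open and shut, and the axes are right-handed (so a half turn about y gives the same grasp; the last joint's range is limited). The gripper opens to 85 mm and grips with 20 to 120 N. Pads are 22 mm wide; open, the fingers measure 114 mm over their backs; the gripper's body (76 mm by 85 mm) begins 54 mm behind the grasp point. The pads swing forward as they close: fully open they stand 13 mm farther back than shut.
Start: joints at [1.035, 0.124, 1.65, -0, 1.367, -0.083], TCP at [0.284, 0.584, 0.2] pointing down, gripper open.
Joint ranges: [-2.61, 2.61], [-1.02, 2.33], [0.03, 2.71], [-1.35, 4.49], [0.32, 2.68], [-2.91, 2.91]. Speed limits (rad/s): [2.57, 2.57, 3.14, 3.14, 3.14, 3.14].

### API

Orientations are given as a 3x3 rotation matrix whose columns are the frame's x, y, z axes.
In Python, from workcell import bot gives the robot as it stands. The module is installed in compiled form; this text tells all that it offers.
- The arm moves only by the tool arm_command, never from a script. Its argument "increments" is a list that holds one entry, the list of rows, each a list of 6 numbers: the shift along the tool's x, y, z in cm, then the turn, a rotation vector about the tool's x, y, z in rad. A call has 1 to 12 rows; each row shifts and turns the commanded pose from where the row before left it, along the tool's axes as they then stand; what a row does not reach is not made up. A row lasts 1/10 s, in which the tool goes at most 50 mm and 8.59 degrees, less where a joint would pass 70% of its speed; a pose out of reach is approached as far as the arm can. A call with a gripper value outside its range is refused whole. "jaw" is the finger opening in cm, from 0 to 8.54, set as the call begins (left out, the last holds). The fingers move at their own pace and stop on an object; "newtons" is the grip in N (left out, the last holds). Time passes only in rows, so rows that do not move let the fingers close. It gives the time, the measured TCP pose, the force and the opening at its end, in the units of the state.
- bot.read_state(): the state, without advancing time (a new reading comes with each control period).
- bot.capture(name): name is "side" or "top" or "wrist"; returns (picture, depth): 480x640x3 uint8, red, green, blue; 480x640 float32, m along the optical axis (not along the pixel's ray), 0 where there is no reading.
- bot.get_calibration(name): a dict with "fov_y" (degrees; the focal length in pixels is half the picture's height over the tangent of half this angle, whatever the lens; pixels are square), "cx", "cy" (the principal point, pixels), "origin" and "attitude" of the camera in the world. Camera axes: x right, y down, z forward; pixel columns grow to the right and rows downward; lengths in m; the calibration is good to about 2 mm. A picture is of the moment at which its call begins: read the wrist's pose just before it. get_calibration takes no time and is no camera call; for the wrist camera it gives the pose at the moment of the call.
- bot.sign_off(): hands the job in, once; it reports no verdict.
The state is a dict: "time_s": time; "joint_positions": joint angles; "joint_velocities": joint speeds; "tau": joint torques, N m; "tcp_pos": TCP position; "eef_rot": TCP orientation; "wrist_force": force on the tool from outside, world axes, zero at the start; "moment": the same for the moment, N m; "grip_width": finger opening in m.
Only numpy, scipy, OpenCV 4.12 (cv2) and the standard library are available. Lean on these libraries where they do the work, as an engineer would, in place of code of your own. Each camera call takes 0.05 s, during which the arm holds its last target.

### The job

Get the bench analyser ready to measure the brass disc. Lift off the dark disc left on its deck (do not slide it) and put it in the sample tray, loosen the knurled nut on the dust cover's pivot, whichever way it gives, until the cover rises off its locating pin, and swing the cover aside as far as it goes. Then set the brass disc down gently over the opening, spotted face up and centred, so that it hides the whole black seal ring, and leave everything else where it stands.

Things in the scene. Friction and masses are not known exactly. Their poses are not given: they have to be found in the camera images.
- analyser: fixed white bench instrument, 240 x 180 mm (x -100 to +140, y -90 to +90 mm from its origin), flat deck 50 mm above the bench; along its rear (x +100 to +136) a grey housing 79 mm high. Origin: on the bench top, z up, -x towards its front. On the deck: port at (-35, -45), cover pivot at (40, -45), a rubber stop 15 mm high at (70, -8) mm
- port (a point): centre of the 14 mm round opening, at the top face of a 60 x 60 mm steel plate, 4 mm above the deck (54 mm above the bench). A thin black seal ring, 25 mm outer diameter, lies round it. When the cover is open, the nearest things are the locating pin and, 75 mm off, the pivot nut
- cover (a joint): angle of the dark steel dust cover about its upright pivot (rad): 0 shut over the port, 1.9 at the open stop; grows clockwise seen from above (knob from analyser -x towards +y). Flat plate 5 mm thick: an arm 24 mm wide and a 52 mm disc centred 75 mm from the pivot; its underside is 4.5 mm above the deck when clamped. Once free of the pin it swings with under 1 N at the knob and stays where left
- cover_knob (a point): point on the axis of the black round upright knob of the cover, 14 mm diameter, 90 mm from the pivot; 8 mm under the knob's top and 22 mm above the plate's upper face. Moves with the cover
- cover_pivot (a point): the pivot axis at the upper face of the cover plate (59.5 mm above the bench when clamped); rises with the cover
- nut (a joint): turn of the knurled nut on the pivot (rad): 0 at its tight stop, 2.6 loose at its end stop; starts at 0 to 0.12; grows as it loosens. The thread hand is not marked: the wrong way it stops dead and loads up, the right way it turns at about 0.1 N m. It lifts itself and the cover 2 mm per rad and holds them there: the cover is free of the pin from 1.75 rad, so go on past 2.2. At most 1.5 rad a grasp
- nut_grip (a point): on the nut's axis, at the height to grip: middle of the knurled round aluminium head, 30 mm diameter and 22 mm high (its top is 9 mm above this point, its lower edge 13 mm below; the cover plate's upper face is 25 mm below). A red line on its top shows its turn. Rises with the nut
- sample_1: the dark grey metal disc, 40 mm diameter, 31 mm high, about 0.3 kg, standing on the analyser's deck in the path of the cover; origin: centre of its underside
- sample_12: the brass-coloured disc, 36 mm diameter, 30 mm high, about 0.26 kg, one dark spot on its upper face, standing on the bench in a close group with three plain steel discs; origin: centre of its underside
- sample_2: steel disc of the group, 37 mm diameter, 32 mm high; origin: centre of its underside. Leave it
- sample_11: steel disc of the group, 38 mm diameter, 26 mm high; origin: centre of its underside. Leave it
- sample_5: steel disc of the group, 36 mm diameter, 32 mm high; origin: centre of its underside. Leave it
- sample_tray: fixed black tray, 115 mm (its x) by 190 mm (its y), outer walls 22 mm high, 4 mm thick; floor 3 mm above the bench. Origin: centre of its underside. Two dividers up to 18 mm high, along its x and y axes, make four bays of 53 (x) by 91 mm (y), centred at (+-27.5, +-46.5) mm. The two bays at its -x side are empty, the two at +x hold a disc each
- sample_13: steel disc in a +x bay of the tray, 41 mm diameter, 24 mm high; origin: centre of its underside. Leave it
- sample_14: steel disc in a +x bay of the tray, 32 mm diameter, 34 mm high; origin: centre of its underside. Leave it
- wash_bottle: tall white wash bottle, loose, behind the analyser's right side: body 91 mm diameter up to 168 mm, cap 55 mm diameter up to 206 mm, with a bent spout up to 250 mm; its axis stands at +19 mm along its own y from the origin (on its underside). Leave it
- swab_pot: white pot with cotton swabs, loose, left of the analyser: 58 mm diameter, 84 mm high; origin: centre of its underside. Leave it
- sample_jar: white capped tube, 36 mm diameter, 69 mm high, standing at the front left; origin: centre of its underside. Leave it
- lock_pin (a point): top of the fixed steel locating pin, 6 mm diameter, 8 mm high, on the deck 38 mm from the pivot towards the port. It stands in a hole of the cover's arm and blocks any swing until the nut has let the cover rise 3.5 mm
- mouse: black computer mouse, 104 (x) x 58 x 40 mm, lying at the right rear; leave it
Not all that is in view belongs to the job. Leave any purple or red look-alike of the sample_1 alone.

How it is judged:
By the outcome, as a careful person would: the job done as asked, in the order asked, and still so for the second after the job is handed in, with the robot touching nothing.
It also fails if it takes over 72 s, if anything falls off the work surface, if the arm or the gripper's body presses on something with over 40 N, if the wrist force passes 120 N, or if a joint passes its speed limit or range.

## Working session

There is one attempt and no reset: what is moved stays moved. The work goes in short steps, Python scripts to look and compute and a tool call to move; the robot and the scene stay as the last step left them, time stands still between calls to the robot, and variables do not carry over. Pictures are saved under pics/ and viewed, and the job is handed in when it is done.

Besides the shell and the picture viewer there is one more tool, called after "Request:" as name(argument=value, ...) on one line, values as JSON. arm_command: Moves the arm, as the interface text tells. Its arguments: {"type":"object","properties":{"increments":{"type":"array"},"jaw":{"type":"number"},"newtons":{"type":"number"}},"required":["increments"]}

```bash
mkdir -p pics; cat > h.py <<'E'
import numpy as np, cv2
from workcell import bot
def K(c):
    f=240/np.tan(np.radians(c['fov_y'])/2); return f,c['cx'],c['cy']
def ray(c,u,v):
    f,cx,cy=K(c); d=np.array([(u-cx)/f,(v-cy)/f,1.0]); return np.array(c['origin']),np.array(c['attitude'])@d
def onplane(c,u,v,z):
    o,d=ray(c,u,v); return o+d*(z-o[2])/d[2]
def proj(c,p):
    f,cx,cy=K(c); q=np.array(c['attitude']).T@(np.array(p)-np.array(c['origin'])); return cx+f*q[0]/q[2],cy+f*q[1]/q[2]
def save(n,im): cv2.imwrite('pics/'+n+'.png',cv2.cvtColor(im,cv2.COLOR_RGB2BGR))
E
python3 - <<'E'
from h import *
for n in ("top","side","wrist"):
    c=bot.get_calibration(n); im,d=bot.capture(n); save(n+'0',im); np.savez('pics/'+n+'0.npz',im=im,d=d,**c); print(n,c)
print(bot.read_state(), bot.grasp_offset)
E
```

```text
top {'fov_y': 52.2367097437981, 'cx': 315.1055238932423, 'cy': 232.74680356201438, 'origin': array([0.36903337, 0.01282285, 1.22944419]), 'attitude': array([[-0.02462535, -0.98454986,  0.17336424],
       [-0.9996792 ,  0.02527938,  0.00156524],
       [-0.0059236 , -0.17327008, -0.98485653]])}
side {'fov_y': 52.42938324417477, 'cx': 334.116796911357, 'cy': 244.87496028357918, 'origin': array([ 0.39822476, -0.95131719,  0.86946365]), 'attitude': array([[ 0.98152774, -0.11833043,  0.15033695],
       [-0.19131486, -0.61273356,  0.76678302],
       [ 0.00138272, -0.7813805 , -0.62405336]])}
wrist {'fov_y': 61.860633495669134, 'cx': 324.85872106861007, 'cy': 233.22151974414592, 'origin': array([0.21437565, 0.61725745, 0.37241308]), 'attitude': array([[ 0.43742524,  0.85820493,  0.26859536],
       [ 0.8992537 , -0.4169926 , -0.13213616],
       [-0.00139763,  0.29933506, -0.95414704]])}
{'time_s': 0.15, 'joint_positions': array([ 1.03543995e+00,  1.24374287e-01,  1.65137995e+00,  2.21097519e-05,
        1.36751566e+00, -8.25542929e-02]), 'joint_velocities': array([-5.21622693e-04, -2.75845614e-03, -5.29619929e-03,  2.44852665e-04,
        2.11536418e-03,  3.73274987e-05]), 'tau': array([ 1.18816547e-04, -4.24226511e+01, -3.66013777e+01, -1.60651657e-04,
        4.65298828e-03,  2.60597794e-06]), 'tcp_pos': array([0.28408398, 0.58403403, 0.19861155]), 'eef_rot': array([[ 4.37490253e-01, -8.74268163e-04, -8.99222728e-01],
       [ 8.99221602e-01, -1.43153097e-03,  4.37491097e-01],
       [-1.66974972e-03, -9.99998593e-01,  1.59879971e-04]]), 'wrist_force': array([-0.00146588,  0.43852381, -0.52358997]), 'moment': array([ 0.02769543, -0.00299072,  0.00669161]), 'grip_width': 0.08545616776138573} 0.0187
```

View pics/top0.png

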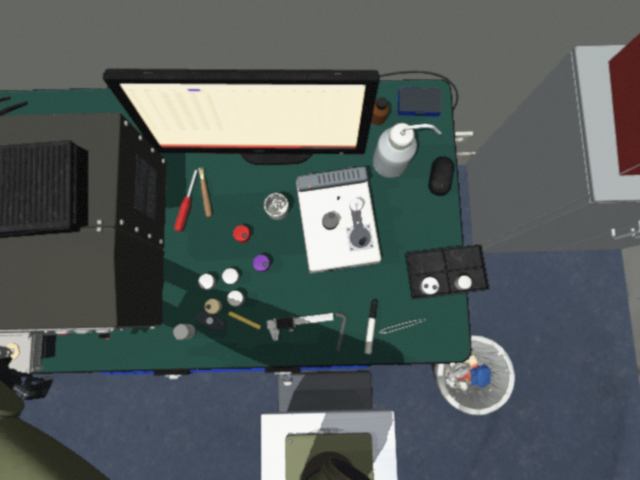

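View pics/side0.png

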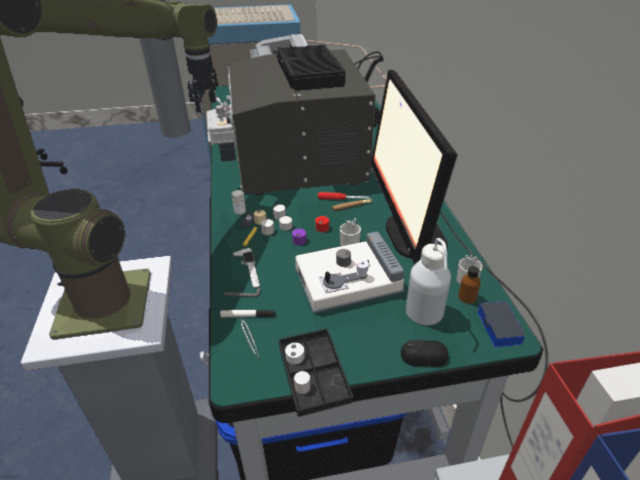

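View pics/wrist0.png

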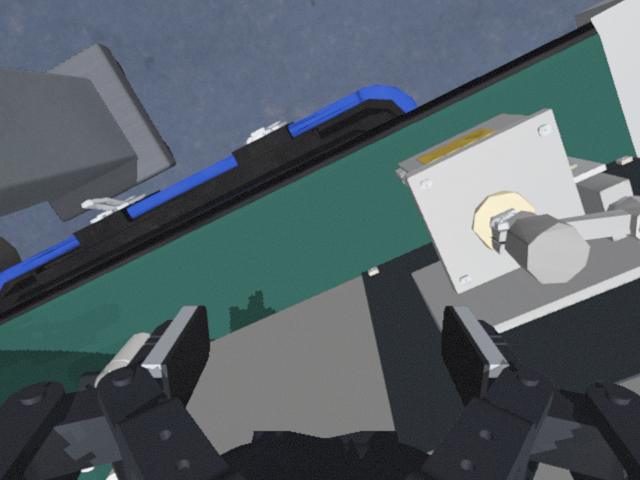

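```bash
python3 - <<'E'
from h import *
im=np.load('pics/top0.npz')['im']; 
c=im[160:345,170:320]; save('crop1',cv2.resize(c,None,fx=3.2,fy=3.2,interpolation=cv2.INTER_CUBIC))
c=im[160:305,290:490]; save('crop2',cv2.resize(c,None,fx=4,fy=4,interpolation=cv2.INTER_CUBIC))
E
```

```text
(no output)
```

View pics/crop1.png

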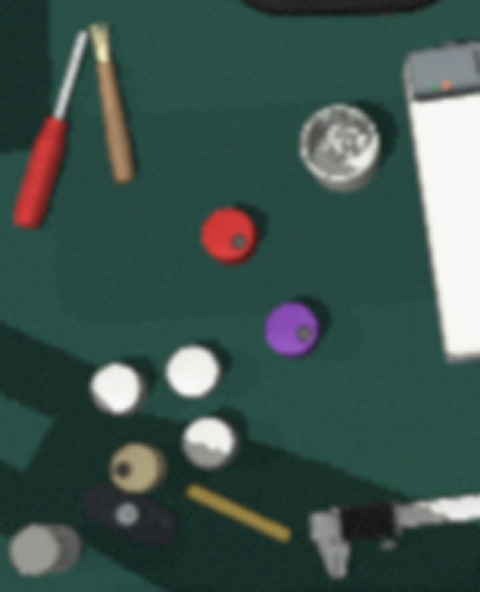

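View pics/crop2.png

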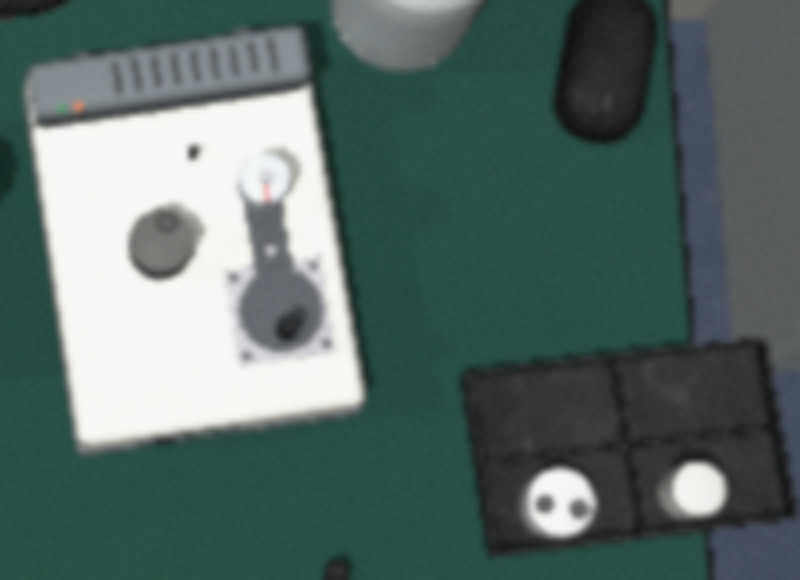

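```bash
python3 - <<'E'
from h import *
D=np.load('pics/top0.npz'); im,d=D['im'],D['d']; c=dict(fov_y=float(D['fov_y']),cx=float(D['cx']),cy=float(D['cy']),origin=D['origin'],attitude=D['attitude'])
def crop(cx0,cy0,s,u,v): return cx0+u/s,cy0+v/s
pts={'s1':(*crop(290,160,4,163,243),.081),'knob':(*crop(290,160,4,290,322),.0895),'nut':(*crop(290,160,4,265,178),.0935),
'ana_FL':(*crop(290,160,4,80,447),.05),'ana_FR':(*crop(290,160,4,362,403),.05),'ana_BL':(*crop(290,160,4,37,124),.05),'stop':(*crop(290,160,4,194,151),.065),
'pin':(*crop(290,160,4,270,249),.058),'trayBL':(*crop(290,160,4,465,372),.022),'trayBR':(*crop(290,160,4,765,343),.022),'trayFR':(*crop(290,160,4,792,515),.022),'trayFL':(*crop(290,160,4,490,550),.022),
'brass':(*crop(170,160,3.2,137,467),.03),'st1':(*crop(170,160,3.2,117,388),.03),'st2':(*crop(170,160,3.2,193,371),.03),'st3':(*crop(170,160,3.2,209,441),.03),'jar':(*crop(170,160,3.2,35,550),.069),'dark':(*crop(170,160,3.2,128,514),.02)}
for n,(u,v,z) in pts.items():
    p=onplane(c,u,v,z); dd=d[int(round(v)),int(round(u))]; o,r=ray(c,u,v); q=o+r*dd
    print(n,(round(u),round(v)),p.round(3),'depth:',q.round(3))
E
```

```text
s1 (331, 221) [ 0.599 -0.023  0.081] depth: [ 0.6   -0.024  0.08 ]
knob (362, 240) [ 0.548 -0.097  0.089] depth: [ 0.549 -0.097  0.086]
nut (356, 204) [ 0.635 -0.085  0.093] depth: [ 0.633 -0.084  0.1  ]
ana_FL (310, 272) [0.481 0.029 0.05 ] depth: [0.485 0.03  0.014]
ana_FR (380, 261) [ 0.504 -0.142  0.05 ] depth: [ 0.508 -0.147  0.014]
ana_BL (299, 191) [0.683 0.051 0.05 ] depth: [0.684 0.052 0.044]
stop (338, 198) [ 0.659 -0.045  0.065] depth: [ 0.659 -0.045  0.065]
pin (358, 222) [ 0.599 -0.089  0.058] depth: [ 0.598 -0.089  0.058]
trayBL (406, 253) [ 0.525 -0.21   0.022] depth: [ 0.525 -0.211  0.018]
trayBR (481, 246) [ 0.538 -0.398  0.022] depth: [ 0.538 -0.397  0.023]
trayFR (488, 289) [ 0.431 -0.405  0.022] depth: [ 0.432 -0.406  0.021]
trayFL (412, 298) [ 0.415 -0.219  0.022] depth: [ 0.415 -0.223  0.003]
brass (213, 306) [0.406 0.267 0.03 ] depth: [0.406 0.268 0.028]
st1 (207, 281) [0.466 0.283 0.03 ] depth: [0.466 0.283 0.03 ]
st2 (230, 276) [0.478 0.225 0.03 ] depth: [0.479 0.226 0.024]
st3 (235, 298) [0.424 0.213 0.03 ] depth: [0.369 0.013 1.229]
jar (181, 332) [0.347 0.333 0.069] depth: [0.347 0.332 0.072]
dark (210, 321) [0.371 0.276 0.02 ] depth: [0.371 0.277 0.013]
```

```bash
cat >> h.py <<'E'
def load(n):
    D=np.load('pics/%s.npz'%n); return D['im'],D['d'],dict(fov_y=float(D['fov_y']),cx=float(D['cx']),cy=float(D['cy']),origin=D['origin'],attitude=D['attitude'])
def cloud(c,d):
    f,cx,cy=K(c); v,u=np.mgrid[:480,:640]; r=np.stack([(u-cx)/f,(v-cy)/f,np.ones(u.shape)],-1)*d[...,None]
    return r@np.array(c['attitude']).T+np.array(c['origin'])
E
python3 - <<'E'
from h import *
im,d,c=load('top0'); P=cloud(c,d)
for u,v in [(150,320),(160,325),(160,160),(120,325),(60,325),(20,320),(40,355),(170,335)]: print((u,v),P[v,u].round(3))
for u,v in [(398,138),(396,165),(340,176),(276,206),(183,331),(368,97),(240,150)]: print((u,v),P[v,u].round(3))
# tall things
for y0 in np.arange(-.4,.61,.1):
    row=[]
    for x0 in np.arange(.2,1.0,.1):
        m=(abs(P[...,0]-x0)<.05)&(abs(P[...,1]-y0)<.05)&(d>0); row.append(round(float(P[...,2][m].max()),2) if m.any() else None)
    print(round(y0,1),row)
E
```

```text
(150, 320) [0.376 0.391 0.114]
(160, 325) [ 0.364  0.405 -0.003]
(160, 160) [0.763 0.391 0.079]
(120, 325) [0.367 0.393 0.276]
(60, 325) [0.37  0.5   0.293]
(20, 320) [0.381 0.575 0.294]
(40, 355) [0.304 0.649 0.086]
(170, 335) [ 0.339  0.379 -0.003]
(398, 138) [ 0.759 -0.175  0.196]
(396, 165) [ 0.727 -0.183  0.104]
(340, 176) [ 0.712 -0.05   0.073]
(276, 206) [0.657 0.114 0.003]
(183, 331) [0.349 0.328 0.068]
(368, 97) [ 0.793 -0.096  0.333]
(240, 150) [0.775 0.191 0.102]
-0.4 [-0.51, 0.01, 0.04, 0.04, 0.01, 0.01, 0.01, 0.01]
-0.3 [-0.78, 0.01, 0.04, 0.04, 0.01, 0.04, 0.23, 0.04]
-0.2 [-0.68, 0.01, 0.03, 0.03, 0.01, 0.2, 0.25, 0.1]
-0.1 [-0.37, 0.02, 0.02, 0.09, 0.1, 0.13, 0.39, 0.1]
-0.0 [-0.37, 0.01, 0.01, 0.06, 0.09, 0.08, 0.39, None]
0.1 [-0.01, 0.01, 0.02, 0.04, 0.08, 0.08, 0.39, None]
0.2 [-0.35, 0.01, 0.04, 0.03, 0.04, 0.01, 0.39, None]
0.3 [0.61, 0.08, 0.07, 0.04, 0.03, 0.02, 0.39, None]
0.4 [0.61, 0.56, 0.31, 0.33, 0.36, 0.36, 0.39, None]
0.5 [0.35, 0.53, 0.31, 0.38, 0.38, 0.38, 0.32, 0.01]
0.6 [-0.36, 0.38, 0.31, 0.38, 0.38, 0.38, 0.33, 0.0]
```

Request:
arm_command(increments=[[[-2, 0, -1, 0, 0, 0], [-3.5, 0, -1.7, 0, 0, 0], [-4, 0, -1.95, 0, 0, 0], [-4, 0, -1.95, 0, 0, 0], [-4, 0, -1.95, 0, 0, 0], [-4, 0, -1.95, 0, 0, 0], [-4, 0, -1.95, 0, 0, 0], [-3.5, 0, -1.7, 0, 0, 0], [-2.5, 0, -1.2, 0, 0, 0]]])

```text
time_s: 1.05
tcp_pos: [0.2841, 0.2321, 0.1992]
eef_rot: [[0.438, 0.0, -0.899], [0.899, -0.0, 0.438], [-0.0, -1.0, -0.0]]
wrist_force: [0.2, -0.1, 1.0]
grip_width: 0.0854
```

Request:
arm_command(increments=[[[-2.26, -0.25, -3.69, 0, 0, 0], [-2.26, -0.25, -3.69, 0, 0, 0], [-2.26, -0.25, -3.69, 0, 0, 0], [-2.26, -0.25, -3.69, 0, 0, 0], [-2.26, -0.25, -3.69, 0, 0, 0], [-2.26, -0.25, -3.69, 0, 0, 0], [-2.26, -0.25, -3.69, 0, 0, 0], [-2.26, -0.25, -3.69, 0, 0, 0], [0, 0, 0, 0, -0.146, 0], [0, 0, 0, 0, -0.146, 0], [0, 0, 0, 0, -0.146, 0], [0, 0, 0, 0, -0.146, 0]]])

```text
time_s: 2.25
tcp_pos: [0.4707, -0.0578, 0.2191]
eef_rot: [[-0.136, -0.001, -0.991], [0.991, 0.0, -0.136], [0.0, -1.0, 0.001]]
wrist_force: [0.8, 1.1, -0.4]
grip_width: 0.0851
```

```bash
cat >> h.py <<'E'
def shot(name,n):
    c=bot.get_calibration(name); im,d=bot.capture(name); save(n,im); np.savez('pics/'+n+'.npz',im=im,d=d,**c); return im,d,c
E
python3 - <<'E'
from h import *
shot('wrist','w1'); s=bot.read_state(); print(s['time_s'],s['tcp_pos'],s['eef_rot'].round(4))
E
```

```text
2.3 [ 0.4707337  -0.05773292  0.2191878 ] [[-1.401e-01 -7.000e-04 -9.901e-01]
 [ 9.901e-01  2.000e-04 -1.401e-01]
 [ 3.000e-04 -1.000e+00  7.000e-04]]
```

View pics/w1.png

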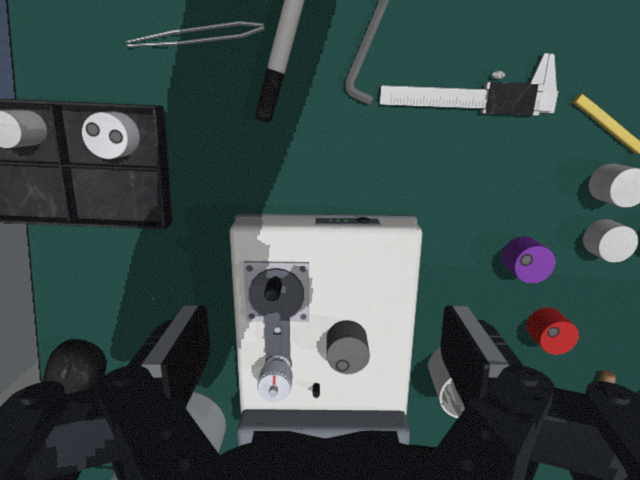

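```bash
python3 - <<'E'
from h import *
im,d,c=load('w1'); save('w1c',cv2.resize(im[205:445,220:440],None,fx=2.5,fy=2.5,interpolation=cv2.INTER_CUBIC)); print(c)
E
```

```text
{'fov_y': 61.860633495669134, 'cx': 324.85872106861007, 'cy': 233.22151974414592, 'origin': array([ 0.39399022, -0.06892496,  0.39315473]), 'attitude': array([[-0.1363802 ,  0.94535151,  0.29616038],
       [ 0.99065574,  0.12975582,  0.04200752],
       [ 0.00128334,  0.29912197, -0.95421402]])}
```

View pics/w1c.png

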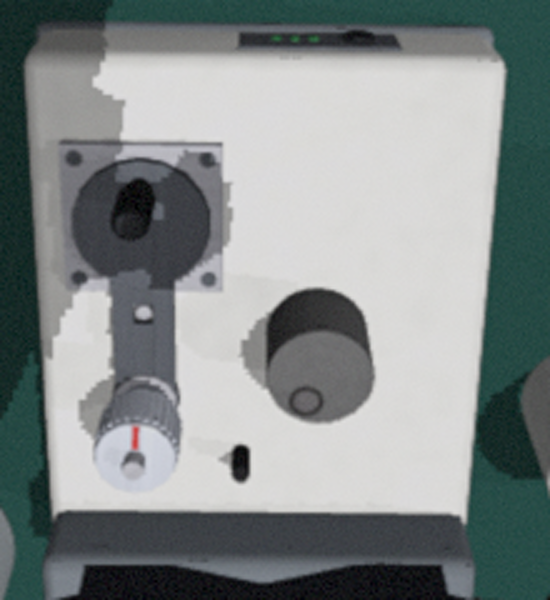

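```bash
python3 - <<'E'
from h import *
im,d,c=load('w1')
X={'s1':(321,376,.081),'nut':(136,455,.0937),'knob':(131,221,.0895),'pin':(143,313,.058),'sA':(73,158,.054),'sB':(207,159,.054),'sC':(79,279,.054),'sD':(208,279,.054),
'FR':(26,58,.05),'FL':(505,72,.05),'BR':(52,514,.05),'BL':(468,522,.05),'stop':(240,476,.065),'pA':(60,142,.054),'pB':(222,142,.054),'pC':(62,290,.054),'pD':(223,291,.054)}
W={}
for k,(u,v,z) in X.items(): W[k]=onplane(c,220+u/2.5,205+v/2.5,z); print(k,W[k].round(4))
pv=W['nut'][:2]; kn=W['knob'][:2]; print('knob dist',np.linalg.norm(pv-kn),'pin',np.linalg.norm(pv-W['pin'][:2]))
a=(pv-kn); yaw=np.arctan2(a[1],a[0]); print('yaw',yaw)
b=W['BR']-W['FR'];print('yaw edge R',np.arctan2(b[1],b[0])); b=W['BL']-W['FL'];print('L',np.arctan2(b[1],b[0]),np.linalg.norm(b))
print('port screws',np.mean([W[k] for k in('sA','sB','sC','sD')],0),np.mean([W[k] for k in('pA','pB','pC','pD')],0))
def org(yaw,p,l): 
    R=np.array([[np.cos(yaw),-np.sin(yaw)],[np.sin(yaw),np.cos(yaw)]]); return np.array(p)[:2]-R@np.array(l)
for yw in (yaw,.135):
    print(org(yw,W['nut'],(.04,-.045)),org(yw,W['pin'],(.002,-.045)),org(yw,np.mean([W[k] for k in('sA','sB','sC','sD')],0),(-.035,-.045)),org(yw,W['FL'],(-.1,.09)),org(yw,W['FR'],(-.1,-.09)))
# top cam refine of s1, nut
P=cloud(c,d); print(P[355,348],P[387,276], P[293,272])
E
```

```text
s1 [ 0.6025 -0.0183  0.081 ]
nut [ 0.6352 -0.0807  0.0937]
knob [ 0.5463 -0.0917  0.0895]
pin [ 0.5997 -0.0858  0.058 ]
sA [ 0.5418 -0.1178  0.054 ]
sB [ 0.5355 -0.0693  0.054 ]
sC [ 0.5909 -0.1116  0.054 ]
sD [ 0.5842 -0.0631  0.054 ]
FR [ 0.5073 -0.1381  0.05  ]
FL [0.4892 0.0327 0.05  ]
BR [ 0.7043 -0.1142  0.05  ]
BL [0.6849 0.0585 0.05  ]
stop [ 0.6626 -0.0403  0.065 ]
pA [ 0.5362 -0.123   0.054 ]
pB [ 0.5282 -0.0647  0.054 ]
pC [ 0.5964 -0.1176  0.054 ]
pD [ 0.5885 -0.0568  0.054 ]
knob dist 0.08963648874341108 pin 0.03590136820253469
yaw 0.12330100114278672
yaw edge R 0.12089038433840078
L 0.1309293682554211 0.19740241966262667
port screws [ 0.5630898  -0.09043671  0.054     ] [ 0.56232337 -0.09051863  0.054     ]
[ 0.58998985 -0.04094884] [ 0.59216842 -0.04140543] [ 0.59228959 -0.04147374] [ 0.59947545 -0.04428502] [ 0.59549027 -0.03651207]
[ 0.58952805 -0.0414807 ] [ 0.59164937 -0.04149643] [ 0.59171479 -0.04113549] [ 0.60036891 -0.04298927] [ 0.59429546 -0.03548753]
[ 0.60273594 -0.0186354   0.08017014] [ 0.634832   -0.07926773  0.09394328] [ 0.54655544 -0.09217094  0.08827978]
```

Request:
arm_command(increments=[[[0.33, 1.5, -2.25, 0, 0, 0], [0.33, 1.5, -2.25, 0, 0, 0], [0.33, 1.5, -2.25, 0, 0, 0], [0.33, 1.5, -2.25, 0, 0, 0], [0.33, 1.5, -2.25, 0, 0, 0], [0.33, 1.4, -2.25, 0, 0, 0], [0, 0.5, 0, 0, 0, 0], [0, 0, 0, 0, 0, 0]]], jaw=6.0, newtons=40)

```text
time_s: 3.1
tcp_pos: [0.601, -0.0202, 0.124]
eef_rot: [[-0.13, -0.004, -0.992], [0.992, 0.0, -0.13], [0.001, -1.0, 0.003]]
wrist_force: [0.1, -0.2, 0.4]
grip_width: 0.06
```

```bash
python3 - <<'E'
from h import *
im,d,c=shot('wrist','w2'); s=bot.read_state(); print(s['time_s'],s['tcp_pos'],s['eef_rot'].round(4),s['grip_width'])
print(proj(c,s['tcp_pos']), proj(c,s['tcp_pos']-[0,0,.039]))
E
```

```text
3.15 [ 0.60130127 -0.02039878  0.12508417] [[-1.299e-01 -1.800e-03 -9.915e-01]
 [ 9.915e-01  0.000e+00 -1.299e-01]
 [ 3.000e-04 -1.000e+00  1.700e-03]] 0.05996133793043727
(np.float64(325.0193307224356), np.float64(281.07465809961406)) (np.float64(324.8802910077313), np.float64(252.6249130314208))
```

View pics/w2.png

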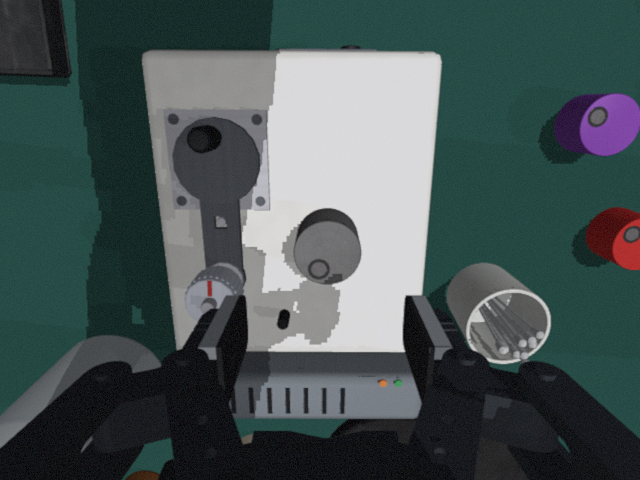

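Request:
arm_command(increments=[[[0.15, 1.5, 0, 0, 0, 0], [0, 1.5, 0, 0, 0, 0], [0, 1.5, 0, 0, 0, 0], [0, 1.2, 0, 0, 0, 0], [0, 0.7, 0, 0, 0, 0], [0, 0.1, 0, 0, 0, 0], [0, 0, 0, 0, 0, 0]]])

```text
time_s: 3.85
tcp_pos: [0.6021, -0.0189, 0.0605]
eef_rot: [[-0.131, -0.0, -0.991], [0.991, 0.0, -0.131], [0.0, -1.0, 0.0]]
wrist_force: [-0.5, 0.4, 0.5]
grip_width: 0.0599
```

Request:
arm_command(increments=[[[0, 0, 0, 0, 0, 0], [0, 0, 0, 0, 0, 0], [0, 0, 0, 0, 0, 0], [0, 0, 0, 0, 0, 0], [0, 0, 0, 0, 0, 0]]], jaw=2.0, newtons=40)

```text
time_s: 4.35
tcp_pos: [0.6021, -0.0189, 0.0608]
eef_rot: [[-0.131, 0.0, -0.991], [0.991, -0.0, -0.131], [-0.0, -1.0, -0.0]]
wrist_force: [0.5, 0.2, -0.5]
grip_width: 0.02
```

```bash
python3 - <<'E'
from h import *
im,d,c=shot('wrist','w3'); s=bot.read_state(); print(s['time_s'],s['tcp_pos'],s['eef_rot'].round(4),s['grip_width'])
im,d,c=shot('top','t3'); save('t3c',cv2.resize(im[160:305,280:420],None,fx=4,fy=4,interpolation=cv2.INTER_CUBIC))
E
```

```text
4.4 [ 0.60206403 -0.01890143  0.06076231] [[-1.308e-01  2.000e-04 -9.914e-01]
 [ 9.914e-01 -0.000e+00 -1.308e-01]
 [-1.000e-04 -1.000e+00 -2.000e-04]] 0.020062751751651637
```

View pics/w3.png

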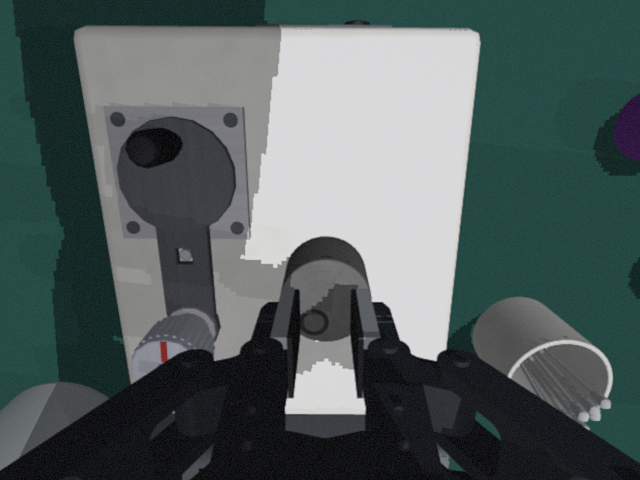

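View pics/t3c.png

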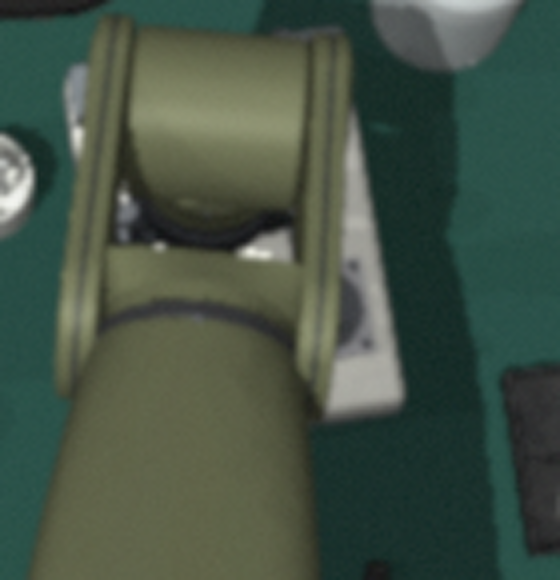

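```bash
python3 - <<'E'
from h import *
im,d,c=load('w3'); P=cloud(c,d)
print(c['origin'])
for u,v in [(326,270),(326,300),(310,322),(290,300),(291,330),(290,370),(288,400),(362,300),(362,340),(364,395),(370,320),(277,330),(300,300),(352,300),(300,380)]: print((u,v),d[v,u],P[v,u].round(4), im[v,u])
save('w3c',cv2.resize(im[220:440,230:420],None,fx=2.7,fy=2.7,interpolation=cv2.INTER_CUBIC))
E
```

```text
[ 0.52511228 -0.02951552  0.23473393]
(326, 270) 0.16627473 [ 0.589  -0.0205  0.0807] [111 109 109]
(326, 300) 0.1715425 [ 0.6031 -0.0186  0.0797] [63 62 64]
(310, 322) 0.1738934 [ 0.6141 -0.0241  0.0804] [63 62 62]
(290, 300) 0.14286186 [ 0.5918 -0.0331  0.1056] [66 67 72]
(291, 330) 0.12447638 [ 0.592  -0.0312  0.125 ] [13 15 19]
(290, 370) 0.124352135 [ 0.6037 -0.03    0.1289] [39 40 39]
(288, 400) 0.2230336 [ 0.682  -0.0293  0.0498] [219 218 219]
(362, 300) 0.14282401 [ 0.5884 -0.0077  0.1057] [ 94  97 101]
(362, 340) 0.12132154 [ 0.5903 -0.0095  0.1287] [33 35 36]
(364, 395) 0.1180063 [ 0.6038 -0.0074  0.1365] [27 27 31]
(370, 320) 0.13075888 [ 0.5889 -0.0061  0.1185] [93 95 99]
(277, 330) 0.123821445 [ 0.5922 -0.0355  0.1256] [66 67 70]
(300, 300) 0.16956742 [ 0.6037 -0.0296  0.0815] [91 91 92]
(352, 300) 0.1452397 [ 0.5899 -0.0109  0.1035] [ 9 15 18]
(300, 380) 0.22029388 [ 0.6688 -0.0242  0.0488] [217 216 217]
```

View pics/w3c.png

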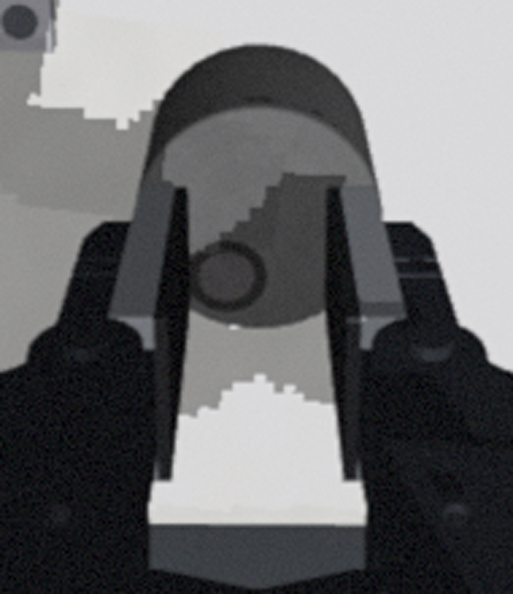

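```bash
python3 - <<'E'
from h import *
for n,pts in (('w1',[(u,v) for u in (195,200,205) for v in range(304,316,3)]),('w2',[(u,v) for u in (235,240,243) for v in range(294,304,3)]),('w3',[(u,v) for u in (292,296,299,353,357) for v in range(284,300,3)])):
    im,d,c=load(n); P=cloud(c,d); print(n,c['origin'])
    for u,v in pts: print((u,v),P[v,u].round(4),im[v,u])
E
```

```text
w1 [ 0.39399022 -0.06892496  0.39315473]
(195, 304) [ 6.154e-01 -1.807e-01 -3.000e-04] [22 40 40]
(195, 307) [ 0.4653 -0.1043  0.2684] [68 69 73]
(195, 310) [ 0.465  -0.1036  0.2709] [28 29 35]
(195, 313) [ 0.4646 -0.1028  0.2736] [16 20 18]
(200, 304) [ 0.6138 -0.1749  0.0011] [20 42 37]
(200, 307) [ 0.4655 -0.1028  0.2677] [17 15 17]
(200, 310) [ 0.465  -0.102   0.2706] [17 20 19]
(200, 313) [ 0.4661 -0.1019  0.2707] [20 21 21]
(205, 304) [ 0.613  -0.1695  0.0013] [14 41 35]
(205, 307) [ 0.6169 -0.1695  0.0008] [10 20 22]
(205, 310) [ 0.4681 -0.1018  0.2648] [15 20 19]
(205, 313) [ 0.469  -0.1016  0.2653] [23 19 19]
w2 [ 0.52467558 -0.03080126  0.29820793]
(235, 294) [ 0.6316 -0.0683  0.0897] [87 88 94]
(235, 297) [ 0.5941 -0.0546  0.1651] [66 67 72]
(235, 300) [ 0.5934 -0.0539  0.1687] [66 66 72]
(235, 303) [ 0.5938 -0.0536  0.1702] [43 44 47]
(240, 294) [ 0.6364 -0.0671  0.0795] [73 74 81]
(240, 297) [ 0.5937 -0.0528  0.1655] [12 11 13]
(240, 300) [ 0.5929 -0.052   0.1694] [17 14 19]
(240, 303) [ 0.5939 -0.0519  0.1696] [15  7 12]
(243, 294) [ 0.652  -0.0702  0.0485] [124 125 125
[... 944 characters left out ...]
.0304  0.081 ] [57 57 57]
(299, 296) [ 0.5964 -0.0302  0.0924] [57 58 60]
(299, 299) [ 0.5974 -0.0301  0.0929] [50 50 50]
(353, 284) [ 0.5936 -0.0085  0.0811] [97 95 97]
(353, 287) [ 0.5955 -0.0081  0.08  ] [67 68 68]
(353, 290) [ 0.5894 -0.0101  0.096 ] [19 23 27]
(353, 293) [ 0.5892 -0.0104  0.0992] [21 24 22]
(353, 296) [ 0.5888 -0.0107  0.1024] [12 21 19]
(353, 299) [ 0.5889 -0.0108  0.1046] [25 26 24]
(357, 284) [ 0.5936 -0.0067  0.0807] [102 100 101]
(357, 287) [ 0.595  -0.0065  0.0805] [81 81 82]
(357, 290) [ 0.5891 -0.0087  0.0963] [89 93 97]
(357, 293) [ 0.5888 -0.0089  0.0995] [82 87 90]
(357, 296) [ 0.5894 -0.009   0.1008] [77 79 84]
(357, 299) [ 0.5891 -0.0092  0.1038] [61 63 67]
```

Request:
arm_command(increments=[[[0, 0, 0, 0, 0, 0], [0, 0, 0, 0, 0, 0], [0, 0, -0.1, 0, 0, 0], [0, 0, 0, 0, 0, 0], [0, 0.8, 0, 0, 0, 0], [0, 1, 0, 0, 0, 0], [0, 1, 0, 0, 0, 0], [0, 0.6, 0, 0, 0, 0], [0, 0, 0, 0, 0, 0]]], jaw=6.0)

```text
time_s: 5.35
tcp_pos: [0.6016, -0.0186, 0.0245]
eef_rot: [[-0.131, -0.003, -0.991], [0.991, 0.0, -0.131], [0.001, -1.0, 0.003]]
wrist_force: [0.0, -1.2, 0.0]
grip_width: 0.0599
```

Request:
arm_command(increments=[[[0, 0, 0, 0, 0, 0], [0, 0, 0, 0, 0, 0], [0, 0, 0, 0, 0, 0], [0, 0, 0, 0, 0, 0], [0, 0, 0, 0, 0, 0]]], jaw=3.0, newtons=40)

```text
time_s: 5.85
tcp_pos: [0.6034, -0.0187, 0.027]
eef_rot: [[-0.131, 0.001, -0.991], [0.991, 0.0, -0.131], [-0.0, -1.0, -0.001]]
wrist_force: [0.7, 1.2, 0.3]
grip_width: 0.0385
```

Request:
arm_command(increments=[[[0, -0.7, 0, 0, 0, 0], [0, -1.8, 0, 0, 0, 0], [0, -3, 0, 0, 0, 0], [0, -3, 0, 0, 0, 0], [-1.5, -0.8, 0.9, 0, 0, 0], [-3, 0, 1.8, 0, 0, 0], [-3.6, 0, 2.1, 0, 0, 0], [-3.6, 0, 2.1, 0, 0, 0], [-3.6, 0, 2.1, 0, 0, 0], [-3.6, 0, 2.1, 0, 0, 0], [-2.4, 0, 1.4, 0, 0, 0], [-1.2, 0, 0.7, 0, 0.06, 0]]])

```text
time_s: 7.05
tcp_pos: [0.4988, -0.2614, 0.1182]
eef_rot: [[-0.067, -0.003, -0.998], [0.998, 0.0, -0.067], [0.001, -1.0, 0.003]]
wrist_force: [1.2, 1.4, -3.2]
grip_width: 0.0385
```

```bash
python3 - <<'E'
from h import *
im,d,c=shot('wrist','w4'); s=bot.read_state(); print(s['time_s'],s['tcp_pos'],s['eef_rot'].round(4),s['grip_width'],s['wrist_force'])
E
```

```text
7.1 [ 0.49844399 -0.26245112  0.11823963] [[-6.38e-02 -3.30e-03 -9.98e-01]
 [ 9.98e-01 -7.00e-04 -6.38e-02]
 [-5.00e-04 -1.00e+00  3.30e-03]] 0.03856460877712128 [-0.23558127 -1.54377763 -3.64489128]
```

View pics/w4.png

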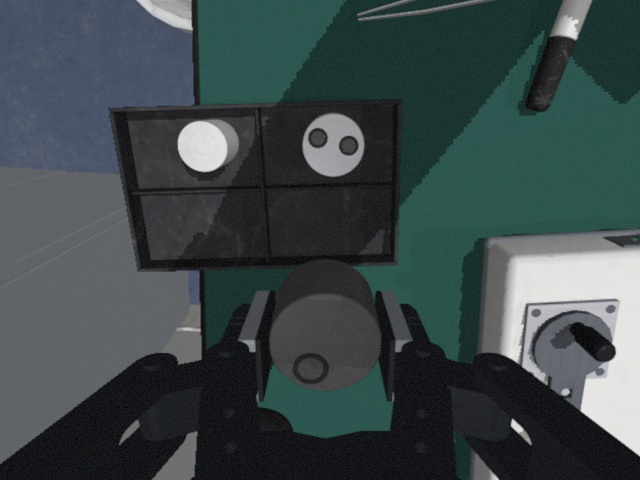

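```bash
python3 - <<'E'
from h import *
im,d,c=load('w4')
C={k:onplane(c,u,v,z)[:2] for k,(u,v,z) in dict(a=(110,109,.022),b=(401,101,.022),e=(138,271,.022),f=(398,264,.022),x=(264,187,.018)).items()}
for k in C: print(k,C[k].round(4))
ctr=(C['a']+C['b']+C['e']+C['f'])/4; f=(C['e']+C['f']-C['a']-C['b']); f/=np.linalg.norm(f); s=(C['b']+C['f']-C['a']-C['e']); print(np.linalg.norm(s)/2,np.linalg.norm(C['e']+C['f']-C['a']-C['b'])/2);s/=np.linalg.norm(s)
print(ctr,f,s,'bay',ctr+.0275*f+.0465*s, C['x']+.0275*f+.0465*s)
P=cloud(c,d)
# disc held: top
for u,v in ((326,350),(290,335),(362,335),(326,310),(326,385)): print(P[v,u].round(4))
print(onplane(c,325.5,342,P[350,326][2]))
E
```

```text
a [ 0.4313 -0.4048]
b [ 0.4139 -0.2184]
e [ 0.5435 -0.3949]
f [ 0.5255 -0.2067]
x [ 0.4763 -0.3053]
0.1881623249872866 0.11241890733945611
[ 0.47853784 -0.30621226] [0.99538544 0.09595741] [-0.09388569  0.99558298] bay [ 0.50154526 -0.25727882] [ 0.49932741 -0.25641031]
[ 0.5021 -0.2612  0.171 ]
[ 0.4965 -0.274   0.1716]
[ 0.4948 -0.2494  0.1718]
[ 0.4864 -0.2623  0.1713]
[ 0.5156 -0.2603  0.1721]
[ 0.49888103 -0.26162682  0.17096482]
```

Request:
arm_command(increments=[[[0.45, 1.5, 0, 0, -0.03, 0], [0, 3, 0, 0, 0, 0], [0, 3.2, 0, 0, 0, 0], [0, 2.8, 0, 0, 0, 0], [0, 1.6, 0, 0, 0, 0], [0, 0.8, 0, 0, 0, 0], [0, 0.3, 0, 0, 0, 0], [0, 0.15, 0, 0, 0, 0], [0, 0.15, 0, 0, 0, 0], [0, 0.1, 0, 0, 0, 0], [0, 0, 0, 0, 0, 0]]])

```text
time_s: 8.2
tcp_pos: [0.5017, -0.255, -0.0156]
eef_rot: [[-0.101, 0.001, -0.995], [0.995, -0.001, -0.101], [-0.001, -1.0, -0.001]]
wrist_force: [0.2, -0.2, -3.2]
grip_width: 0.0388
```

Request:
arm_command(increments=[[[0, 0.1, 0, 0, 0, 0], [0, 0.1, 0, 0, 0, 0], [0, 0, 0, 0, 0, 0]]])

```text
time_s: 8.5
tcp_pos: [0.5011, -0.2545, -0.0185]
eef_rot: [[-0.101, -0.0, -0.995], [0.995, 0.0, -0.101], [0.0, -1.0, 0.0]]
wrist_force: [-0.2, 0.2, -4.1]
grip_width: 0.0385
```

Request:
arm_command(increments=[[[0, 0.1, 0, 0, 0, 0], [0, 0.1, 0, 0, 0, 0], [0, 0, 0, 0, 0, 0]]])

```text
time_s: 8.8
tcp_pos: [0.5013, -0.2546, -0.02]
eef_rot: [[-0.101, -0.0, -0.995], [0.995, 0.0, -0.101], [0.0, -1.0, 0.0]]
wrist_force: [-1.3, 0.7, -0.8]
grip_width: 0.0387
```

Request:
arm_command(increments=[[[0, 0, 0, 0, 0, 0], [0, 0, 0, 0, 0, 0], [0, 0, 0, 0, 0, 0], [0, -0.5, 0, 0, 0, 0], [0, -2, 0, 0, 0, 0], [0, -4, 0, 0, 0, 0], [0, -4.5, 0, 0, 0, 0], [0, -3, 0, 0, 0, 0]]], jaw=5.4)

```text
time_s: 9.6
tcp_pos: [0.5025, -0.2554, 0.1237]
eef_rot: [[-0.101, 0.004, -0.995], [0.995, -0.002, -0.101], [-0.003, -1.0, -0.004]]
wrist_force: [0.7, -0.6, 0.5]
grip_width: 0.0536
```

```bash
python3 - <<'E'
from h import *
im,d,c=shot('wrist','w5'); s=bot.read_state(); print(s['time_s'],s['tcp_pos'],s['eef_rot'].round(4),s['grip_width'],s['wrist_force'])
save('w5c',im[80:400,80:640])
E
```

```text
9.65 [ 0.50516962 -0.25701642  0.12914457] [[-0.1011  0.0109 -0.9948]
 [ 0.9948 -0.0069 -0.1011]
 [-0.008  -0.9999 -0.0101]] 0.054356476742256465 [ 1.4828666  -1.48617251  3.28056456]
```

View pics/w5c.png

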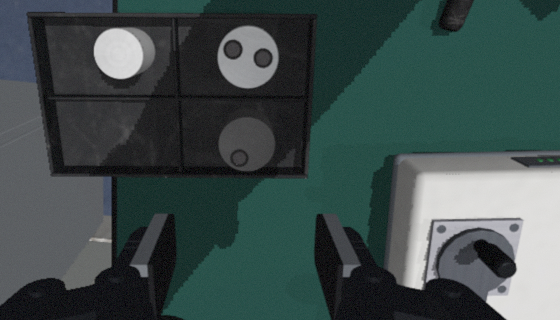

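Request:
arm_command(increments=[[[1, 0, -1, 0, 0, 0], [2.2, 0, -2, 0, 0, 0], [2.7, 0, -2.5, 0, 0, 0], [2.7, 0.4, -2.5, 0, 0, 0], [2.7, 0.6, -2.5, 0, 0, 0], [2.4, 0.6, -2.3, 0, 0, 0], [1.5, 0.6, -1.5, 0, 0, 0], [0.7, 0.3, -0.7, 0, 0, 0], [0, 0, 0, 0, 0, 0]]], jaw=6.0)

```text
time_s: 10.55
tcp_pos: [0.6337, -0.0797, 0.0925]
eef_rot: [[-0.103, -0.003, -0.995], [0.995, 0.001, -0.103], [0.001, -1.0, 0.003]]
wrist_force: [0.5, 0.2, 0.2]
grip_width: 0.0599
```

```bash
python3 - <<'E'
from h import *
im,d,c=shot('wrist','w6'); s=bot.read_state(); print(s['time_s'],s['tcp_pos'],s['eef_rot'].round(4),s['grip_width'],s['wrist_force'],s['moment'],s['joint_positions'].round(2))
save('w6c',cv2.resize(im[150:400,180:460],None,fx=2.4,fy=2.4,interpolation=cv2.INTER_CUBIC))
p=s['tcp_pos'].copy(); p[2]=.0937; print(proj(c,p))
E
```

```text
10.6 [ 0.63362532 -0.08075909  0.09319753] [[-1.019e-01 -2.600e-03 -9.948e-01]
 [ 9.948e-01  3.000e-04 -1.019e-01]
 [ 5.000e-04 -1.000e+00  2.500e-03]] 0.060214919086675034 [ 0.03135077 -1.64874376 -0.06258996] [-0.00131367 -0.00647149  0.0031932 ] [-0.21  0.19  1.77 -0.    1.19 -1.88]
(np.float64(323.37940321990527), np.float64(280.32141963979745))
```

View pics/w6c.png

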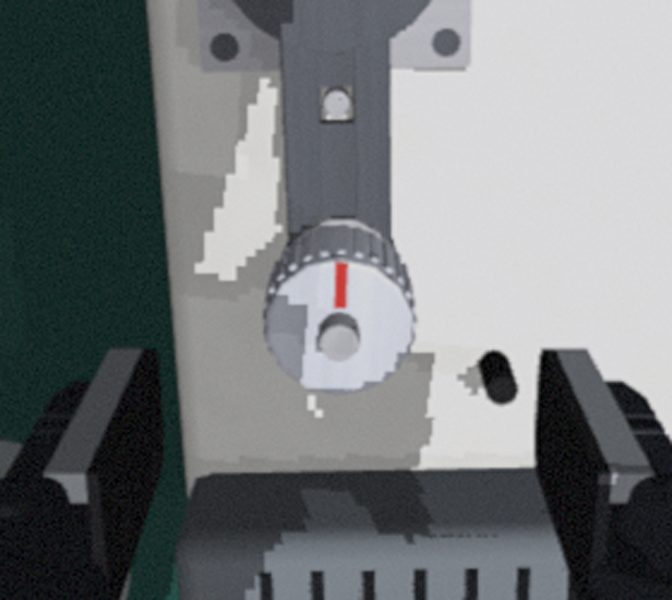

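Request:
arm_command(increments=[[[-0.11, 0, -0.24, 0, 0.1, 0], [0, 0.5, 0, 0, 0.145, 0], [0, 1, 0, 0, 0.145, 0], [0, 1.1, 0, 0, 0.145, 0], [0, 1.1, 0, 0, 0.145, 0], [0, 1.1, 0, 0, 0.145, 0], [0, 0.9, 0, 0, 0.07, 0], [0, 0.4, 0, 0, 0, 0], [0, 0, 0, 0, 0, 0]]])

```text
time_s: 11.5
tcp_pos: [0.636, -0.0829, 0.0331]
eef_rot: [[0.713, -0.001, -0.701], [0.701, 0.0, 0.713], [-0.001, -1.0, 0.001]]
wrist_force: [0.1, 0.2, 0.3]
grip_width: 0.0598
```

```bash
python3 - <<'E'
from h import *
im,d,c=shot('wrist','w7'); s=bot.read_state(); print(s['time_s'],s['tcp_pos'],s['eef_rot'].round(4),s['grip_width'],s['wrist_force'],s['moment'],s['joint_positions'].round(2))
p=s['tcp_pos'].copy(); p[2]=.0937; print(proj(c,p))
E
```

```text
11.55 [ 0.63658385 -0.08275373  0.03371763] [[ 7.127e-01 -2.000e-04 -7.014e-01]
 [ 7.014e-01 -1.000e-04  7.127e-01]
 [-2.000e-04 -1.000e+00  1.000e-04]] 0.06008185161295394 [-0.77861273 -0.15887018  0.44189631] [-0.03231636  0.00205083  0.01367321] [-0.21  0.26  1.79 -0.    1.09 -0.99]
(np.float64(329.1068832276347), np.float64(354.5846622103307))
```

View pics/w7.png

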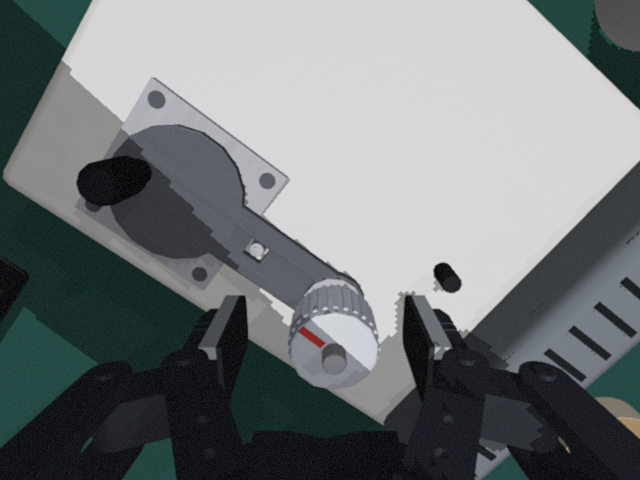

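Request:
arm_command(increments=[[[0.1, 0.1, 0.15, 0, 0, 0], [0, 0, 0, 0, 0, 0], [0, 0, 0, 0, 0, 0], [0, 0, 0, 0, 0, 0], [0, 0, 0, 0, 0, 0], [0, 0, 0, 0, 0, 0]]], jaw=2.0, newtons=50)

```text
time_s: 12.15
tcp_pos: [0.6373, -0.0801, 0.0335]
eef_rot: [[0.713, 0.001, -0.701], [0.701, 0.0, 0.713], [0.001, -1.0, -0.001]]
wrist_force: [0.3, 2.7, 4.9]
grip_width: 0.0284
```

Request:
arm_command(increments=[[[0, 0, 0, 0, -0.06, 0], [0, 0, 0, 0, -0.06, 0], [0, 0, 0, 0, -0.06, 0], [0, 0, 0, 0, 0, 0]]])

```text
time_s: 12.55
tcp_pos: [0.6375, -0.0806, 0.0334]
eef_rot: [[0.576, 0.002, -0.818], [0.818, -0.0, 0.576], [0.001, -1.0, -0.002]]
wrist_force: [1.6, 1.4, 3.9]
grip_width: 0.0284
```

```bash
python3 - <<'E'
from h import *
s=bot.read_state(); print(s['time_s'],s['tcp_pos'],s['eef_rot'].round(4)[:2,0],np.arctan2(s['eef_rot'][1,0],s['eef_rot'][0,0]),s['grip_width'],s['wrist_force'],s['moment'])
E
```

```text
12.55 [ 0.63753606 -0.08056586  0.03337458] [0.5758 0.8176] 0.9571577393070715 0.02837443885293077 [1.5940667  1.44873925 3.854313  ] [ 0.20230332 -0.28792895  0.12347551]
```

Request:
arm_command(increments=[[[0, 0, 0, 0, -0.08, 0], [0, 0, 0, 0, -0.08, 0], [0, 0, 0, 0, 0, 0]]])

```text
time_s: 12.85
tcp_pos: [0.6373, -0.0807, 0.0333]
eef_rot: [[0.439, 0.002, -0.898], [0.898, -0.001, 0.439], [0.0, -1.0, -0.002]]
wrist_force: [1.2, 1.5, 4.8]
grip_width: 0.0285
```

```bash
python3 - <<'E'
from h import *
im,d,c=shot('wrist','w8'); s=bot.read_state(); print(s['time_s'],s['tcp_pos'],np.arctan2(s['eef_rot'][1,0],s['eef_rot'][0,0]),s['grip_width'],s['wrist_force'],s['moment'])
save('w8c',cv2.resize(im[200:400,220:440],None,fx=3,fy=3,interpolation=cv2.INTER_CUBIC))
E
```

```text
12.9 [ 0.6372915 -0.080653   0.0332672] 1.115467148385251 0.028534782626978512 [1.42964312 1.22125821 4.32803191] [ 0.1124976  -0.23734045  0.16271941]
```

View pics/w8c.png

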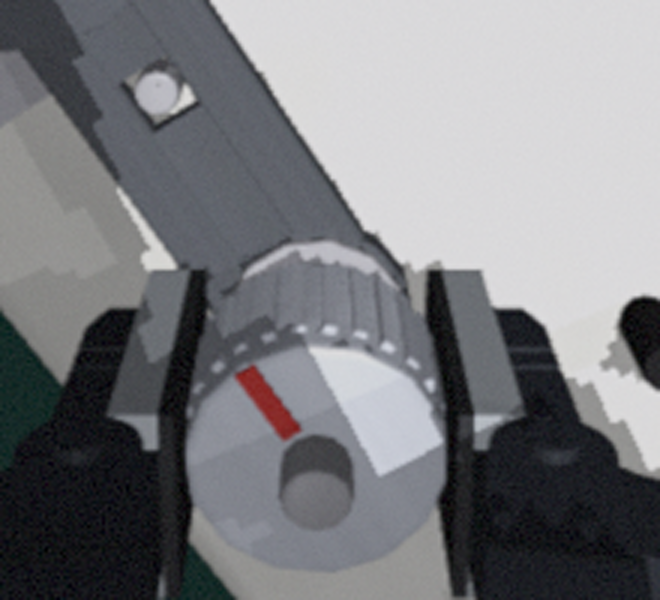

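Request:
arm_command(increments=[[[0, 0, 0, 0, 0.08, 0], [0, 0, 0, 0, 0.1, 0], [0, 0, 0, 0, 0.1, 0], [0, 0, 0, 0, 0.1, 0], [0, 0, 0, 0, 0, 0]]], newtons=80, jaw=2.0)

```text
time_s: 13.4
tcp_pos: [0.6376, -0.0803, 0.0341]
eef_rot: [[0.743, 0.002, -0.669], [0.669, -0.0, 0.743], [0.001, -1.0, -0.002]]
wrist_force: [0.1, 1.7, 8.1]
grip_width: 0.0279
```

```bash
python3 - <<'E'
from h import *
im,d,c=shot('wrist','w9'); s=bot.read_state(); print(s['time_s'],s['tcp_pos'],np.arctan2(s['eef_rot'][1,0],s['eef_rot'][0,0]),s['grip_width'],s['wrist_force'],s['moment'])
save('w9c',cv2.resize(im[200:400,220:440],None,fx=3,fy=3,interpolation=cv2.INTER_CUBIC))
E
```

```text
13.45 [ 0.63763989 -0.08030284  0.03411963] 0.7346874817236657 0.028068652664666155 [0.43823587 1.17533728 7.60873398] [ 0.29176709 -0.05366541 -0.07371314]
```

View pics/w9c.png

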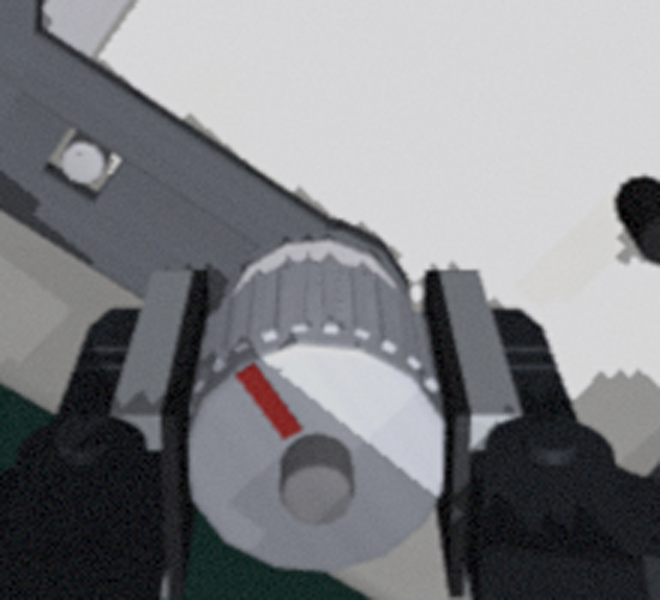

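Request:
arm_command(increments=[[[0, -0.08, 0, 0, 0.13, 0], [0, -0.03, 0, 0, 0.13, 0], [0, -0.03, 0, 0, 0.13, 0], [0, -0.03, 0, 0, 0.13, 0], [0, -0.03, 0, 0, 0.13, 0], [0, -0.03, 0, 0, 0.13, 0], [0, -0.03, 0, 0, 0.13, 0], [0, -0.03, 0, 0, 0.13, 0], [0, 0, 0, 0, 0, 0]]])

```text
time_s: 14.35
tcp_pos: [0.6387, -0.0801, 0.0363]
eef_rot: [[0.953, 0.005, 0.302], [-0.302, -0.0, 0.953], [0.005, -1.0, 0.001]]
wrist_force: [7.3, 2.0, 2.2]
grip_width: 0.028
```

```bash
python3 - <<'E'
from h import *
im,d,c=shot('wrist','w10'); s=bot.read_state(); print(s['time_s'],s['tcp_pos'],np.arctan2(s['eef_rot'][1,0],s['eef_rot'][0,0]),s['grip_width'],s['wrist_force'],s['moment'])
E
```

```text
14.4 [ 0.63866466 -0.08006751  0.03629942] -0.3056382504971107 0.027670433284275646 [5.97900433 2.08518095 2.25811408] [ 0.3984649  -0.97441588 -0.01536974]
```

View pics/w10.png

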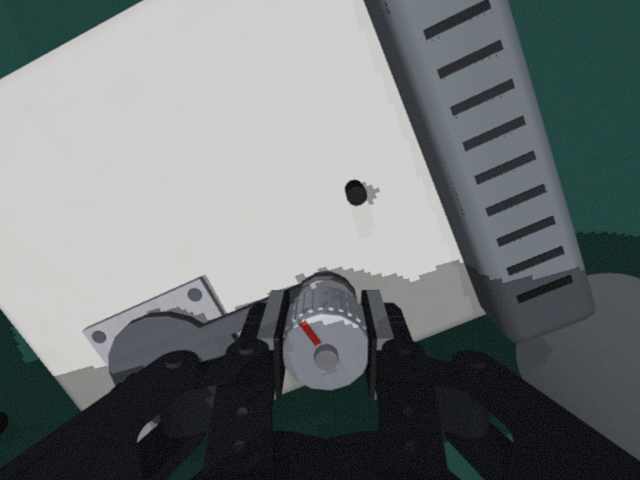

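Request:
arm_command(increments=[[[0, 0, 0, 0, 0, 0], [0, 0, 0, 0, 0, 0], [0, 0, 0, 0, -0.06, 0], [0, 0, 0, 0, -0.145, 0], [0, 0, 0, 0, -0.145, 0], [0, 0, 0, 0, -0.145, 0], [0, 0, 0, 0, -0.145, 0], [0, 0, 0, 0, -0.145, 0], [0, 0, 0, 0, -0.145, 0], [0, 0, 0, 0, -0.145, 0], [0, 0, 0, 0, 0, 0]]], jaw=5.5)

```text
time_s: 15.5
tcp_pos: [0.6354, -0.0804, 0.0344]
eef_rot: [[0.717, -0.003, -0.697], [0.697, 0.0, 0.717], [-0.002, -1.0, 0.002]]
wrist_force: [0.1, 0.5, 0.2]
grip_width: 0.0548
```

```bash
python3 - <<'E'
from h import *
im,d,c=shot('wrist','w11'); s=bot.read_state(); print(s['time_s'],s['tcp_pos'],np.arctan2(s['eef_rot'][1,0],s['eef_rot'][0,0]),s['grip_width'],s['wrist_force'],s['moment'])
save('w11c',cv2.resize(im[200:400,200:460],None,fx=3,fy=3,interpolation=cv2.INTER_CUBIC))
E
```

```text
15.55 [ 0.63554396 -0.08040741  0.03453895] 0.7685373605846124 0.055167543192833256 [-0.10729317  0.22982986 -0.43441552] [-0.0449027  -0.02389613 -0.01711045]
```

View pics/w11c.png

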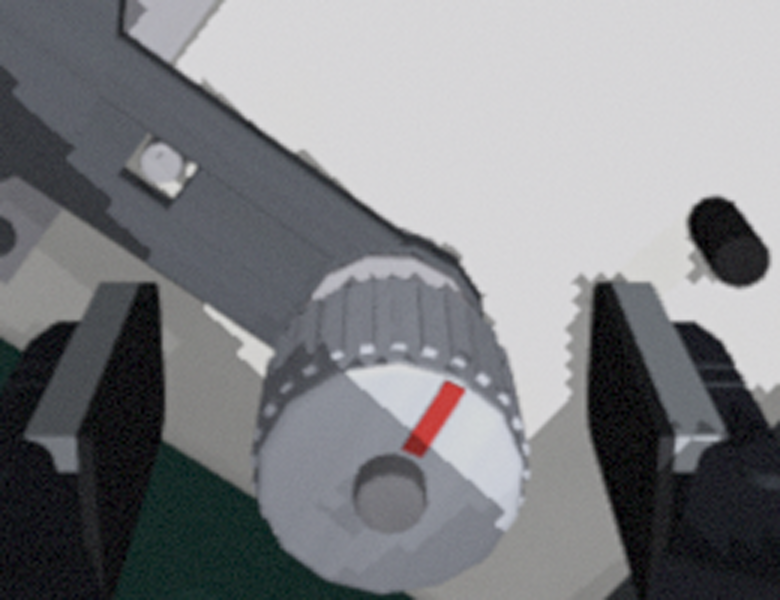

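Request:
arm_command(increments=[[[0.15, 0, 0.05, 0, 0, 0], [0, 0, 0, 0, 0, 0], [0, 0, 0, 0, 0, 0], [0, 0, 0, 0, 0, 0], [0, 0, 0, 0, 0, 0]]], jaw=2.0, newtons=80)

```text
time_s: 16.05
tcp_pos: [0.6367, -0.0792, 0.0356]
eef_rot: [[0.717, -0.002, -0.697], [0.697, -0.0, 0.717], [-0.001, -1.0, 0.001]]
wrist_force: [-6.2, -1.4, 4.5]
grip_width: 0.0281
```

Request:
arm_command(increments=[[[0, -0.03, 0, 0, 0.1, 0], [0, -0.03, 0, 0, 0.13, 0], [0, -0.03, 0, 0, 0.13, 0], [0, -0.03, 0, 0, 0.13, 0], [0, -0.03, 0, 0, 0.13, 0], [0, -0.03, 0, 0, 0.13, 0], [0, -0.03, 0, 0, 0.13, 0], [0, -0.03, 0, 0, 0.13, 0], [0, 0, 0, 0, 0, 0]]])

```text
time_s: 16.95
tcp_pos: [0.639, -0.0787, 0.0379]
eef_rot: [[0.972, 0.004, 0.236], [-0.236, 0.0, 0.972], [0.004, -1.0, 0.001]]
wrist_force: [5.2, 0.3, -4.0]
grip_width: 0.0276
```

```bash
python3 - <<'E'
from h import *
im,d,c=shot('wrist','w12'); s=bot.read_state(); print(s['time_s'],s['tcp_pos'],np.arctan2(s['eef_rot'][1,0],s['eef_rot'][0,0]),s['grip_width'],s['wrist_force'],s['moment'])
E
```

```text
17.0 [ 0.63898619 -0.07867052  0.03782074] -0.23607688042273797 0.02759943810443329 [ 5.52087328 -0.57984653 -4.51196169] [ 0.05472508 -1.02672146 -0.07463282]
```

View pics/w12.png

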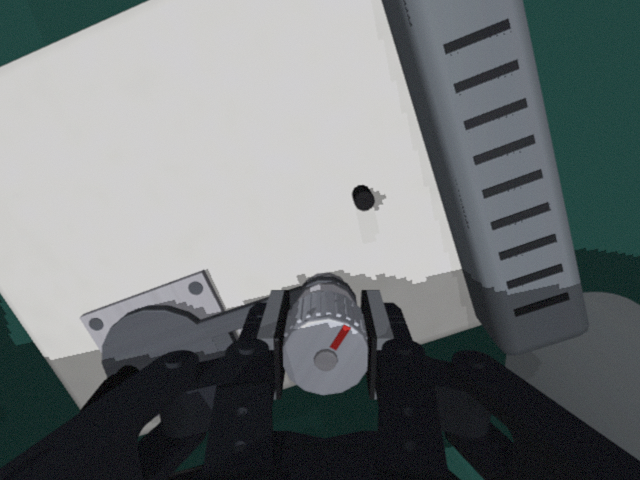

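Request:
arm_command(increments=[[[0, 0, 0, 0, 0, 0], [0, 0, 0, 0, 0, 0], [0, -1, 0, 0, -0.1, 0], [0, -2.5, 0, 0, -0.145, 0], [0, -3, 0, 0, -0.145, 0], [0, -1.5, 0, 0, -0.145, 0], [0, 0, 0, 0, -0.145, 0], [0, 0, 0, 0, -0.145, 0], [0, 0, 0, 0, -0.145, 0], [0, 0, 0, 0, -0.145, 0], [0, 0, 0, 0, -0.145, 0], [0, 0, 0, 0, -0.145, 0]]], jaw=5.5)

```text
time_s: 18.2
tcp_pos: [0.637, -0.0789, 0.118]
eef_rot: [[0.386, -0.001, -0.922], [0.922, 0.0, 0.386], [-0.0, -1.0, 0.001]]
wrist_force: [-0.3, -0.2, 0.2]
grip_width: 0.055
```

Request:
arm_command(increments=[[[0, 0, 1, 0, -0.145, 0], [0, 0, 2, 0, -0.145, 0], [0, 0, 2.5, 0, -0.145, 0], [0, 0, 2, 0, -0.06, 0], [0, 0, 1, 0, 0, 0], [0, 0, 0, 0, 0, 0]]], jaw=3.0)

```text
time_s: 18.8
tcp_pos: [0.5532, -0.0686, 0.118]
eef_rot: [[-0.09, 0.0, -0.996], [0.996, -0.0, -0.09], [-0.0, -1.0, -0.0]]
wrist_force: [-0.7, -0.6, -0.1]
grip_width: 0.0298
```

```bash
python3 - <<'E'
from h import *
im,d,c=shot('wrist','w13'); s=bot.read_state(); print(s['time_s'],s['tcp_pos'],s['eef_rot'].round(3),np.arctan2(s['eef_rot'][1,0],s['eef_rot'][0,0]),s['grip_width'],s['wrist_force'],s['joint_positions'].round(2))
p=s['tcp_pos'].copy(); p[2]=.0943; print(proj(c,p))
E
```

```text
18.85 [ 0.55410879 -0.0687353   0.1182537 ] [[-0.09   0.001 -0.996]
 [ 0.996 -0.    -0.09 ]
 [-0.    -1.    -0.001]] 1.6609414165145124 0.03025752664856232 [-0.02461787  0.70253413  0.30338411] [-0.22 -0.01  1.93  0.    1.22 -1.88]
(np.float64(325.139973240538), np.float64(262.8145101540316))
```

View pics/w13.png

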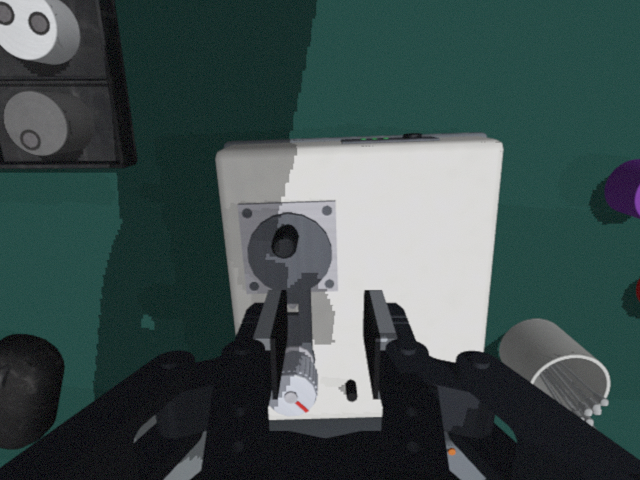

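```bash
python3 - <<'E'
from h import *
im,d,c=load('w13'); k=im[190:310,230:350]; k=np.clip(k.astype(int)*3,0,255).astype('uint8'); save('w13c',cv2.resize(k,None,fx=4.5,fy=4.5,interpolation=cv2.INTER_CUBIC))
P=cloud(c,d)
m=(P[...,2]>.09)&(P[...,2]<.1)&(abs(P[...,0]-.547)<.02)&(abs(P[...,1]+.09)<.02); v,u=np.nonzero(m); print(len(u),u.mean(),v.mean(),P[m].mean(0),P[m].min(0),P[m].max(0)); print(onplane(c,u.mean(),v.mean(),.0943))
E
```

```text
501 283.1377245508982 245.91417165668662 [ 0.54701963 -0.09152299  0.09325603] [ 0.54079366 -0.09818262  0.09003701] [ 0.55446594 -0.08487731  0.09598245]
[ 0.54663871 -0.09144539  0.0943    ]
```

View pics/w13c.png

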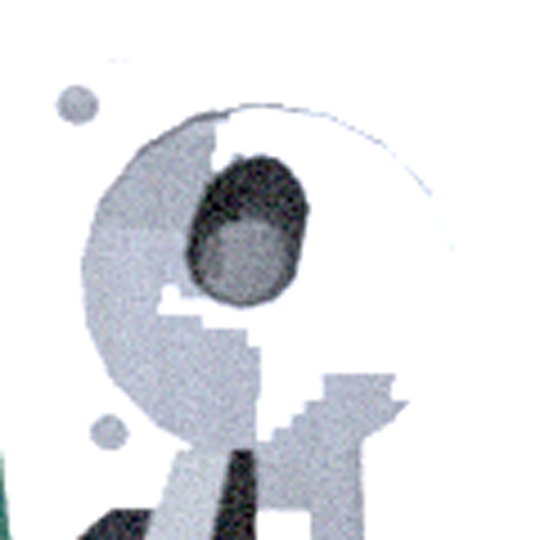

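Request:
arm_command(increments=[[[-0.7, 0, 0.3, 0, 0, 0], [-1, 0, 0.4, 0, 0, 0], [-0.5, 1.0, 0.2, 0, 0, 0], [0, 2, 0, 0, 0, 0], [0, 2, 0, 0, 0, 0], [0, 1.4, 0, 0, 0, 0], [0, 0.5, 0, 0, 0, 0], [0, 0, 0, 0, 0, 0]]], jaw=3.0)

```text
time_s: 19.65
tcp_pos: [0.5464, -0.0913, 0.0478]
eef_rot: [[-0.091, -0.002, -0.996], [0.996, 0.001, -0.091], [0.001, -1.0, 0.002]]
wrist_force: [0.1, 0.5, 0.5]
grip_width: 0.03
```

Request:
arm_command(increments=[[[0, 0, 0, 0, 0, 0], [0, 0, 0, 0, 0, 0], [0, 0, 0, 0, 0, 0]]], jaw=2.0, newtons=20)

```text
time_s: 19.95
tcp_pos: [0.5478, -0.0915, 0.05]
eef_rot: [[-0.091, 0.002, -0.996], [0.996, -0.001, -0.091], [-0.001, -1.0, -0.002]]
wrist_force: [0.5, 0.9, 0.1]
grip_width: 0.0197
```

```bash
python3 - <<'E'
from h import *
im,d,c=shot('wrist','w14'); s=bot.read_state(); print(s['time_s'],s['tcp_pos'],np.arctan2(s['eef_rot'][1,0],s['eef_rot'][0,0]),s['grip_width'],s['wrist_force'],s['joint_positions'].round(2))
k=im[200:400,220:440]; k=np.clip(k.astype(int)*2,0,255).astype('uint8'); save('w14c',cv2.resize(k,None,fx=3,fy=3,interpolation=cv2.INTER_CUBIC))
E
```

```text
20.0 [ 0.5476409  -0.09141287  0.04980171] 1.6621330091390112 0.019644733143067278 [0.10416671 0.0557214  0.52623687] [-0.26  0.06  1.99 -0.    1.09 -1.92]
```

View pics/w14c.png

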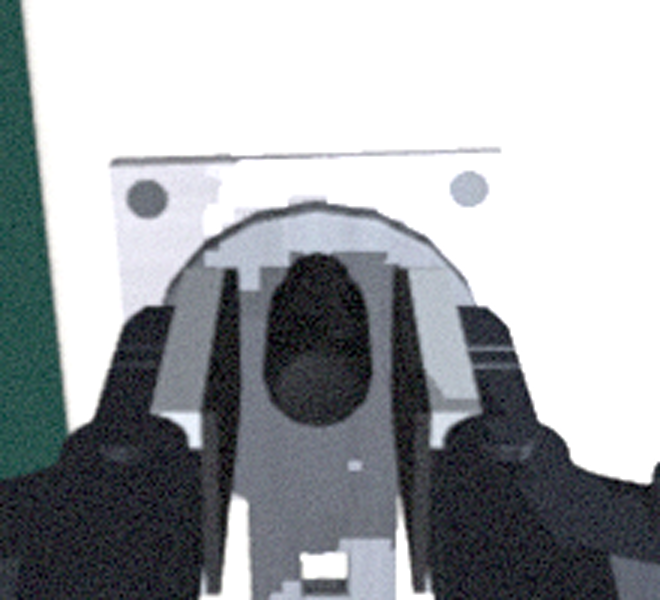

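Request:
arm_command(increments=[[[0, 0, 0, 0, -0.026, 0], [0.63, 0, -0.02, 0, 0.07, 0], [1.25, 0, -0.09, 0, 0.14, 0], [1.25, 0, -0.09, 0, 0.14, 0], [1.25, 0, -0.09, 0, 0.14, 0], [1.25, 0, -0.09, 0, 0.14, 0], [1.25, 0, -0.09, 0, 0.14, 0], [1.25, 0, -0.09, 0, 0.14, 0], [0.63, 0, -0.02, 0, 0.07, 0], [0, 0, 0, 0, 0, 0]]])

```text
time_s: 21.0
tcp_pos: [0.5784, -0.0122, 0.0492]
eef_rot: [[0.758, 0.001, -0.652], [0.652, -0.0, 0.758], [0.0, -1.0, -0.0]]
wrist_force: [0.4, -0.8, -0.7]
grip_width: 0.0201
```

```bash
python3 - <<'E'
from h import *
im,d,c=shot('wrist','w15'); s=bot.read_state(); print(s['time_s'],s['tcp_pos'],np.arctan2(s['eef_rot'][1,0],s['eef_rot'][0,0]),s['grip_width'],s['wrist_force'],s['moment'],s['joint_positions'].round(2))
k=s['tcp_pos'][:2]-[.636,-.081]; print(np.linalg.norm(k),np.arctan2(k[1],k[0]))
E
```

```text
21.05 [ 0.57801964 -0.0125829   0.0490292 ] 0.7106989342844886 0.02015239555294981 [ 0.59919092  0.13307926 -1.52716401] [0.01802428 0.00393283 0.02255914] [-0.11  0.11  1.93 -0.    1.1  -0.83]
0.08968066679297726 2.273810513657067
```

View pics/w15.png

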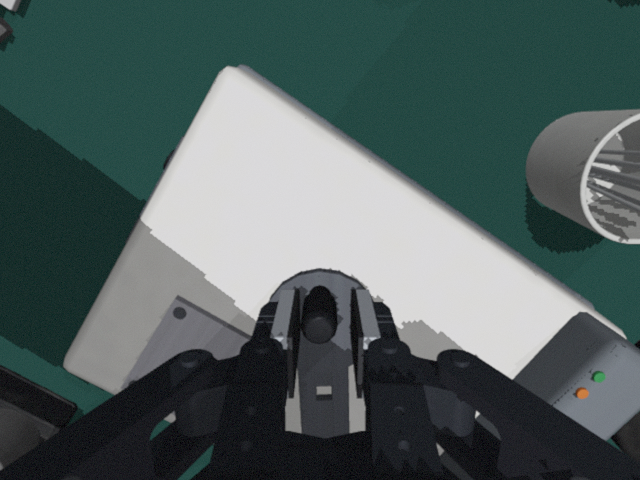

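Request:
arm_command(increments=[[[0.63, 0, -0.02, 0, 0.07, 0], [1.25, 0, -0.09, 0, 0.14, 0], [1.25, 0, -0.09, 0, 0.14, 0], [1.25, 0, -0.09, 0, 0.14, 0], [1.25, 0, -0.09, 0, 0.14, 0], [1.07, 0, -0.06, 0, 0.12, 0], [0.72, 0, -0.03, 0, 0.08, 0], [0.45, 0, -0.01, 0, 0.05, 0], [0.27, 0, -0.01, 0, 0.03, 0], [0, 0, 0, 0, 0, 0]]])

```text
time_s: 22.05
tcp_pos: [0.6542, 0.0065, 0.0489]
eef_rot: [[0.98, -0.0, 0.2], [-0.2, -0.0, 0.98], [-0.0, -1.0, -0.0]]
wrist_force: [-0.4, 0.5, -0.3]
grip_width: 0.0202
```

```bash
python3 - <<'E'
from h import *
im,d,c=shot('wrist','w16'); s=bot.read_state(); print(s['time_s'],s['tcp_pos'],np.arctan2(s['eef_rot'][1,0],s['eef_rot'][0,0]),s['grip_width'],s['wrist_force'],s['moment'],s['joint_positions'].round(2))
k=s['tcp_pos'][:2]-[.636,-.081]; print(np.linalg.norm(k),np.arctan2(k[1],k[0]))
E
```

```text
22.1 [0.6540431  0.0065651  0.04889419] -0.2008754426365986 0.02000266880113647 [ 0.87775545 -0.15071568  0.9586461 ] [-0.03918149  0.01957771  0.02004479] [-0.07  0.26  1.76 -0.    1.12  0.13]
0.08940470317328883 1.3675868927482044
```

View pics/w16.png

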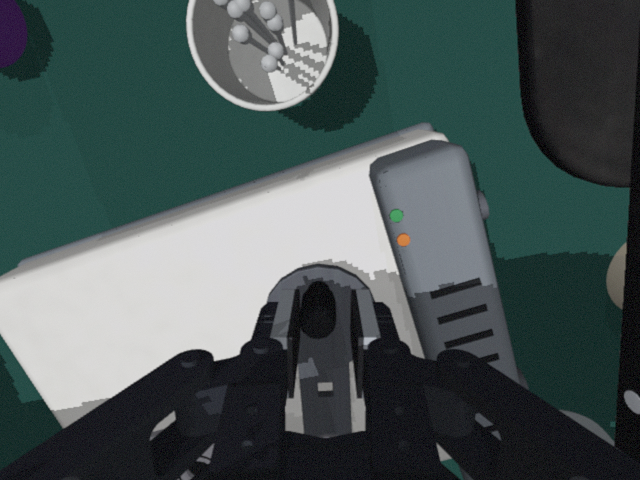

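Request:
arm_command(increments=[[[0.18, 0, 0, 0, 0.02, 0], [0.18, 0, 0, 0, 0.02, 0], [0.1, 0, 0, 0, 0.01, 0], [0, 0, 0, 0, 0, 0]]])

```text
time_s: 22.5
tcp_pos: [0.6588, 0.0058, 0.049]
eef_rot: [[0.968, 0.0, 0.249], [-0.249, 0.0, 0.968], [0.0, -1.0, 0.0]]
wrist_force: [0.3, -0.5, -0.0]
grip_width: 0.0205
```

Request:
arm_command(increments=[[[0.1, 0, 0, 0, 0.01, 0], [0.1, 0, 0, 0, 0.01, 0], [0, 0, 0, 0, 0, 0]]])

```text
time_s: 22.8
tcp_pos: [0.66, 0.0056, 0.0487]
eef_rot: [[0.963, -0.002, 0.269], [-0.269, 0.0, 0.963], [-0.002, -1.0, -0.0]]
wrist_force: [-3.6, 0.4, 0.9]
grip_width: 0.0201
```

Request:
arm_command(increments=[[[0.1, 0, 0, 0, 0, 0], [0, 0, 0, 0, 0, 0]]])

```text
time_s: 23.0
tcp_pos: [0.6605, 0.0055, 0.0485]
eef_rot: [[0.963, -0.003, 0.269], [-0.269, 0.001, 0.963], [-0.003, -1.0, -0.0]]
wrist_force: [-4.4, 2.3, 1.8]
grip_width: 0.0198
```

Request:
arm_command(increments=[[[-0.3, 0, 0, 0, 0, 0], [0, -1, 0, 0, 0, 0], [0, -2, 0, 0, 0, 0], [0, -3, 0, 0, -0.1, 0], [0, -3, 0, 0, -0.145, 0], [0, -1, 0, 0, -0.145, 0], [0, 0, 0, 0, -0.145, 0], [0, 0, 0, 0, -0.145, 0], [0, 0, 0, 0, -0.145, 0], [0, 0, 0, 0, -0.145, 0], [0, 0, 0, 0, -0.145, 0], [0, 0, 0, 0, -0.145, 0]]])

```text
time_s: 24.2
tcp_pos: [0.6598, 0.0057, 0.1504]
eef_rot: [[0.545, 0.003, -0.838], [0.838, -0.0, 0.545], [0.001, -1.0, -0.003]]
wrist_force: [0.1, 0.7, -0.4]
grip_width: 0.02
```

```bash
python3 - <<'E'
from h import *
im,d,c=shot('wrist','w17'); s=bot.read_state(); print(s['time_s'],s['tcp_pos'],s['eef_rot'].round(4),np.arctan2(s['eef_rot'][1,0],s['eef_rot'][0,0]),s['grip_width'],s['wrist_force'],s['joint_positions'].round(2))
R=s['eef_rot']; print(R.T@(np.array([.406,.267,.12])-s['tcp_pos'])*100)
E
```

```text
24.25 [0.65973696 0.00567426 0.15037015] [[ 5.424e-01  3.200e-03 -8.401e-01]
 [ 8.401e-01 -4.000e-04  5.424e-01]
 [ 1.400e-03 -1.000e+00 -2.900e-03]] 0.9974510462222582 0.02016812785866698 [ 0.26407226 -0.84743151 -0.30319453] [-0.07  0.18  1.68 -0.    1.29 -1.07]
[ 8.18567652  2.94456056 35.50047302]
```

View pics/w17.png

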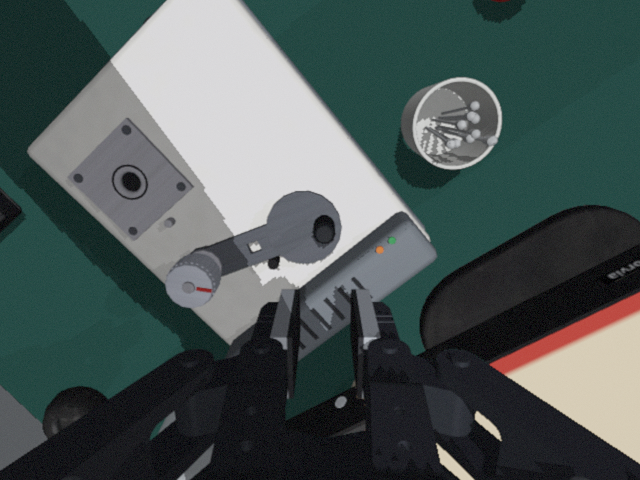

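```bash
python3 - <<'E'
from h import *
im,d,c=load('w17'); save('w17c',cv2.resize(im[100:260,50:230],None,fx=4,fy=3.7,interpolation=cv2.INTER_CUBIC))
for u,v in ((130,182),): print(onplane(c,u,v,.054))
sc=[(127,129),(181,186),(133,231),(78,178)]
W=[onplane(c,u,v,.054) for u,v in sc]; print(np.array(W).round(4),np.mean(W,0))
print('nut',onplane(c,188,287,.0985),'knob',onplane(c,325,231,.0945))
E
```

```text
[ 0.563225   -0.09023191  0.054     ]
[[ 0.5357 -0.0685  0.054 ]
 [ 0.5843 -0.063   0.054 ]
 [ 0.5908 -0.1118  0.054 ]
 [ 0.542  -0.1179  0.054 ]] [ 0.56318209 -0.09029038  0.054     ]
nut [ 0.63728889 -0.08130659  0.0985    ] knob [0.65413837 0.00854239 0.0945    ]
```

View pics/w17c.png

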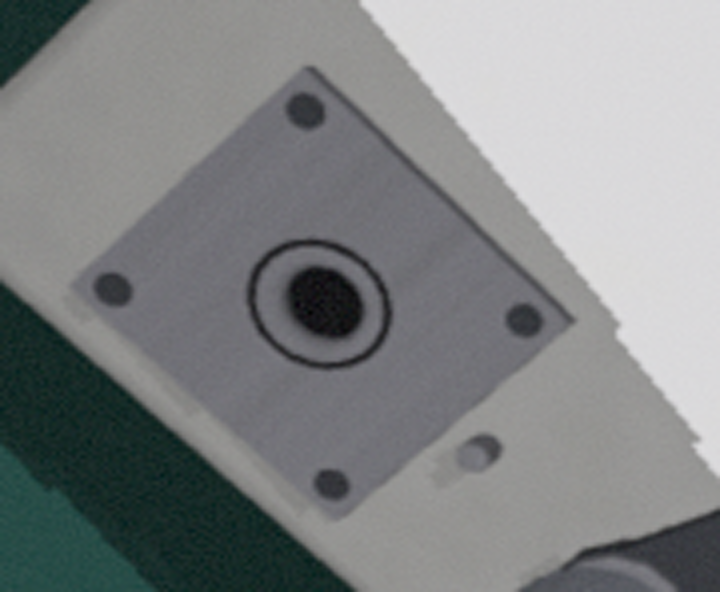

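Request:
arm_command(increments=[[[0.5, 0, 1.7, 0, 0, 0], [0.8, 0, 3.4, 0, 0, 0], [1, 0, 4.4, 0, 0, 0], [1, 0, 4.4, 0, 0, 0], [1, 0, 4.4, 0, 0, 0], [1, 0.5, 4.4, 0, 0, 0], [1, 0.8, 4.4, 0, 0, 0], [1, 0.8, 4.4, 0, 0, 0], [0.6, 0.5, 2.7, 0, 0, 0], [0.3, 0.3, 1.3, 0, 0, 0], [0, 0, 0, 0, 0, 0]]], jaw=6.0, newtons=40)

```text
time_s: 25.35
tcp_pos: [0.4063, 0.2706, 0.1199]
eef_rot: [[0.549, 0.0, -0.836], [0.836, 0.0, 0.549], [0.0, -1.0, -0.0]]
wrist_force: [-0.3, 0.7, -0.2]
grip_width: 0.0597
```

```bash
python3 - <<'E'
from h import *
im,d,c=shot('wrist','w18'); s=bot.read_state(); print(s['time_s'],s['tcp_pos'],s['eef_rot'].round(4),np.arctan2(s['eef_rot'][1,0],s['eef_rot'][0,0]),s['grip_width'],s['joint_positions'].round(2))
p=s['tcp_pos'].copy(); p[2]=.03; print(proj(c,p))
E
```

```text
25.4 [0.40739242 0.27002479 0.12028964] [[ 5.500e-01  1.100e-03 -8.351e-01]
 [ 8.351e-01  0.000e+00  5.500e-01]
 [ 6.000e-04 -1.000e+00 -9.000e-04]] 0.9883731772471877 0.05980910584752285 [ 0.48 -0.18  2.08 -0.    1.24 -0.51]
(np.float64(326.2012686770607), np.float64(227.18170417684271))
```

View pics/w18.png

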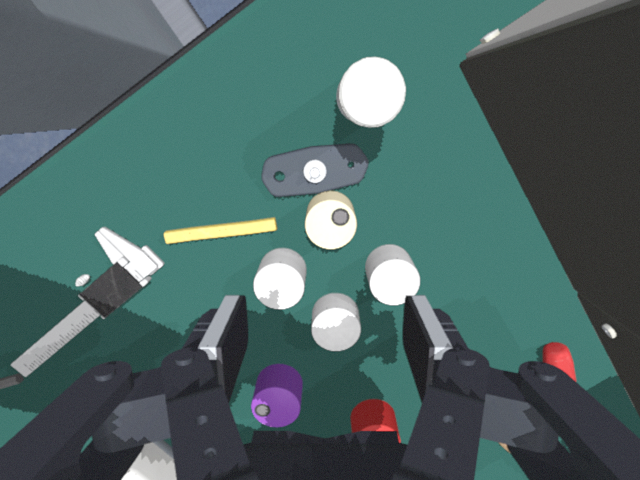

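```bash
python3 - <<'E'
from h import *
im,d,c=load('w18'); 
s=bot.read_state(); R=s['eef_rot']
k=cv2.resize(im[180:310,230:440],None,fx=3.5,fy=3.5,interpolation=cv2.INTER_CUBIC); save('w18c',k)
hsv=cv2.cvtColor(im,cv2.COLOR_RGB2HSV)
print(im[235,325],im[200,330],hsv[235,325])
m=((hsv[...,0]>12)&(hsv[...,0]<35)&(hsv[...,1]>25)&(hsv[...,2]>200)).astype('uint8'); m[:,:300]=0;m[:,365:]=0;m[:185]=0;m[260:]=0
cs,_=cv2.findContours(m,cv2.RETR_EXTERNAL,cv2.CHAIN_APPROX_NONE); cs=max(cs,key=cv2.contourArea); e=cv2.fitEllipse(cv2.convexHull(cs)); print(e)
p=onplane(c,*e[0],.03); print(p, R.T@(p-s['tcp_pos'])*100)
p=onplane(c,331,223.5,.03); print(p, R.T@(p-s['tcp_pos'])*100)
E
```

```text
[255 255 254] [255 255 234] [ 30   1 255]
((330.9888610839844, 220.9219970703125), (49.47962188720703, 58.2401008605957), 178.23037719726562)
[0.40545673 0.27520868 0.03      ] [0.32081153 9.02874033 0.45531836]
[0.40699793 0.27421506 0.03      ] [0.3226047  9.02891455 0.27195335]
```

View pics/w18c.png

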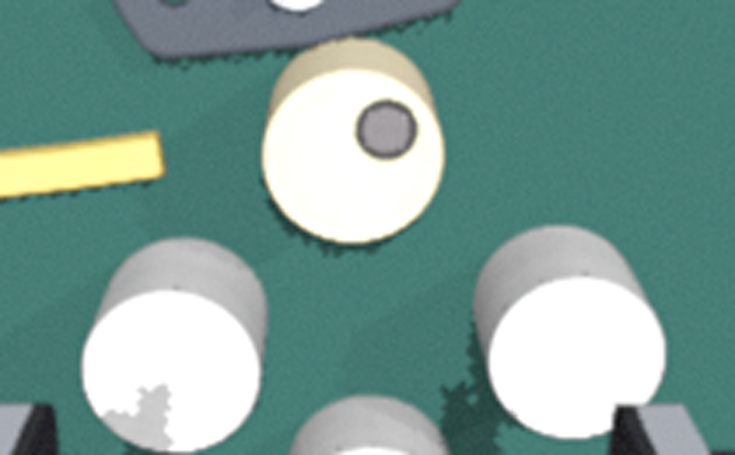

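Request:
arm_command(increments=[[[0.32, 1, 0.27, 0, 0, 0], [0, 2.5, 0, 0, 0, 0], [0, 2.5, 0, 0, 0, 0], [0, 2.5, 0, 0, 0, 0], [0, 1, 0, 0, 0, 0], [0, 0, 0, 0, 0, 0]]], jaw=5.0)

```text
time_s: 26.0
tcp_pos: [0.4062, 0.2726, 0.023]
eef_rot: [[0.552, -0.003, -0.834], [0.834, -0.002, 0.552], [-0.004, -1.0, 0.002]]
wrist_force: [0.0, 0.3, 0.7]
grip_width: 0.0505
```

```bash
python3 - <<'E'
from h import *
im,d,c=shot('wrist','w19'); s=bot.read_state(); print(s['time_s'],s['tcp_pos'],s['grip_width'])
p=s['tcp_pos'].copy(); p[2]=.03; print(proj(c,p))
E
```

```text
26.05 [0.40721925 0.27333912 0.0245075 ] 0.04993847946826253
(np.float64(329.1957734670896), np.float64(285.9910373179995))
```

View pics/w19.png

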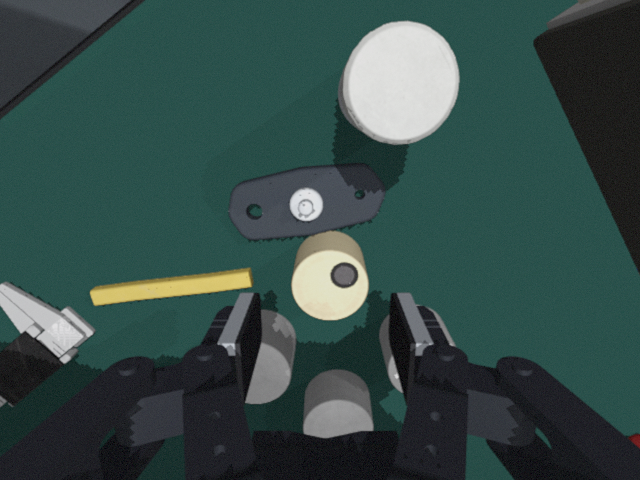

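Request:
arm_command(increments=[[[0.05, 1, 0, 0, 0, 0], [0, 1.5, 0, 0, 0, 0], [0, 1.4, 0, 0, 0, 0], [0, 0.7, 0, 0, 0, 0], [0, 0.2, 0, 0, 0, 0], [0, 0, 0, 0, 0, 0]]])

```text
time_s: 26.65
tcp_pos: [0.4072, 0.2743, -0.0232]
eef_rot: [[0.55, -0.0, -0.835], [0.835, -0.0, 0.55], [-0.0, -1.0, 0.0]]
wrist_force: [0.5, -0.1, -0.3]
grip_width: 0.0497
```

Request:
arm_command(increments=[[[0, 0, 0, 0, 0, 0], [0, 0, 0, 0, 0, 0], [0, 0, 0, 0, 0, 0], [0, 0, 0, 0, 0, 0]]], jaw=2.5)

```text
time_s: 27.05
tcp_pos: [0.4079, 0.2747, -0.0223]
eef_rot: [[0.55, 0.001, -0.835], [0.835, 0.001, 0.55], [0.001, -1.0, -0.001]]
wrist_force: [0.3, 0.5, 3.5]
grip_width: 0.0342
```

Request:
arm_command(increments=[[[0, -0.5, 0, 0, 0, 0], [0, -1.5, 0, 0, 0, 0], [0, -3, 0, 0, 0, 0], [0, -4, 0, 0, 0, 0], [0, -4, 0, 0, 0, 0], [0, -2, 0, 0, 0, 0], [0, 0, 0, 0, 0, 0]]])

```text
time_s: 27.75
tcp_pos: [0.4092, 0.2754, 0.1307]
eef_rot: [[0.55, 0.006, -0.835], [0.835, 0.003, 0.55], [0.006, -1.0, -0.003]]
wrist_force: [-0.1, 1.5, -2.2]
grip_width: 0.0347
```

Request:
arm_command(increments=[[[-1, 0, -1.5, 0, 0, 0], [-2, 0, -3, 0, 0, 0], [-2.4, 0, -3.6, 0, 0, 0], [-2.4, 0, -3.6, 0, 0, 0], [-2.4, 0, -3.6, 0, 0, 0], [-2.4, 0, -3.6, 0, 0, 0], [-2.4, 0, -3.6, 0, 0, 0], [-2.4, 0, -3.6, 0, 0, 0], [-2.4, 0, -3.6, 0, 0, 0], [-1.4, 0, -2.1, 0, -0.1, 0], [-0.7, 0, -1.1, 0, -0.13, 0], [0, 0, 0, 0, -0.13, 0]]])

```text
time_s: 28.95
tcp_pos: [0.5615, -0.0905, 0.1238]
eef_rot: [[0.218, -0.004, -0.976], [0.976, 0.001, 0.218], [-0.0, -1.0, 0.004]]
wrist_force: [-0.5, 0.2, -1.8]
grip_width: 0.0347
```

Request:
arm_command(increments=[[[0, 0, 0, 0, -0.14, 0], [0, 0, 0, 0, -0.14, 0], [0, 0, 0, 0, -0.06, 0], [0, 0, 0, 0, 0, 0], [0, 0, 0, 0, 0, 0]]])

```text
time_s: 29.45
tcp_pos: [0.5613, -0.0887, 0.1249]
eef_rot: [[-0.116, -0.003, -0.993], [0.993, 0.001, -0.116], [0.001, -1.0, 0.003]]
wrist_force: [0.1, 0.1, -2.3]
grip_width: 0.0346
```

```bash
python3 - <<'E'
from h import *
im,d,c=shot('wrist','w20'); s=bot.read_state(); print(s['time_s'],s['tcp_pos'],s['eef_rot'].round(4),np.arctan2(s['eef_rot'][1,0],s['eef_rot'][0,0]),s['grip_width'],s['wrist_force'])
P=cloud(c,d); m=(P[...,2]>s['tcp_pos'][2]+.03)&(np.hypot(P[...,0]-s['tcp_pos'][0],P[...,1]-s['tcp_pos'][1])<.014); print(np.median(P[m][:,2]))
E
```

```text
29.5 [ 0.56163068 -0.08876468  0.1253579 ] [[-1.158e-01 -2.400e-03 -9.933e-01]
 [ 9.933e-01  6.000e-04 -1.158e-01]
 [ 9.000e-04 -1.000e+00  2.300e-03]] 1.6868778938176288 0.03448761417493835 [-0.12816951 -0.14055589 -1.9853272 ]
0.17741597870302034
```

View pics/w20.png

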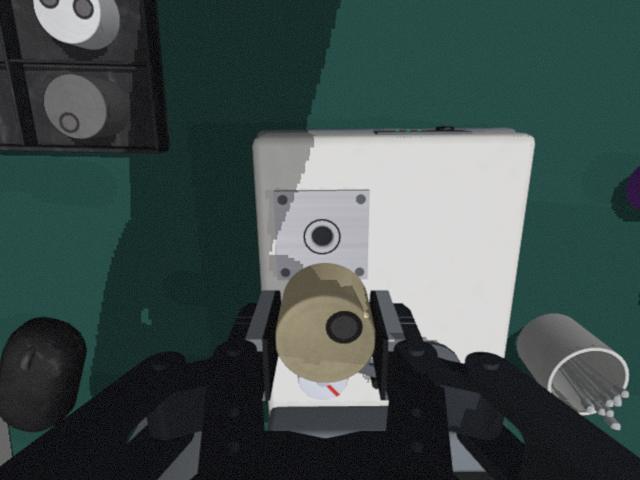

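```bash
python3 - <<'E'
from h import *
im,d,c=load('w20'); s=bot.read_state(); R=s['eef_rot']
k=np.clip(im[205:400,255:395].astype(int)*1.6,0,255).astype('uint8'); save('w20c',cv2.resize(k,None,fx=4,fy=3,interpolation=cv2.INTER_CUBIC))
P=cloud(c,d)
m=((P[...,2]>.1715)&(P[...,2]<.184)&(np.hypot(P[...,0]-.562,P[...,1]+.09)<.021)).astype('uint8')
m[:, :277]=0; m[:,374:]=0
cs,_=cv2.findContours(m,cv2.RETR_EXTERNAL,cv2.CHAIN_APPROX_NONE); cs=max(cs,key=cv2.contourArea); e=cv2.fitEllipse(cv2.convexHull(cs)); print(e, P[m>0].mean(0),P[m>0].min(0),P[m>0].max(0))
z=np.median(P[m>0][:,2]); b=onplane(c,*e[0],z); print('brass',b)
for w in (0.0,):
    g=cv2.cvtColor(im,cv2.COLOR_RGB2GRAY)[210:265,295:350]; t=(g<70).astype('uint8')
    cs,_=cv2.findContours(t,cv2.RETR_EXTERNAL,cv2.CHAIN_APPROX_NONE); cs=max(cs,key=lambda q:cv2.contourArea(q)); e2=cv2.fitEllipse(cs); e2c=(e2[0][0]+295,e2[0][1]+210); print(e2c,e2[1])
p=onplane(c,*e2c,.054); print('port',p,'move tool cm',R.T@(p-b)*100, 'drop',(z-.03-.054)*100)
E
```

```text
((325.3690490722656, 335.92327880859375), (94.44952392578125, 105.17249298095703), 94.41272735595703) [ 0.55993512 -0.08930118  0.17644427] [ 0.54349149 -0.10642209  0.17151112] [ 0.57998621 -0.07073118  0.17875433]
brass [ 0.55970133 -0.08913551  0.17661543]
(321.74811935424805, 235.57315254211426) (17.65896987915039, 19.314781188964844)
port [ 0.56221059 -0.09077006  0.054     ] move tool cm [-0.20223671 12.26080291 -0.25869606] drop 9.26154271983862
```

View pics/w20c.png

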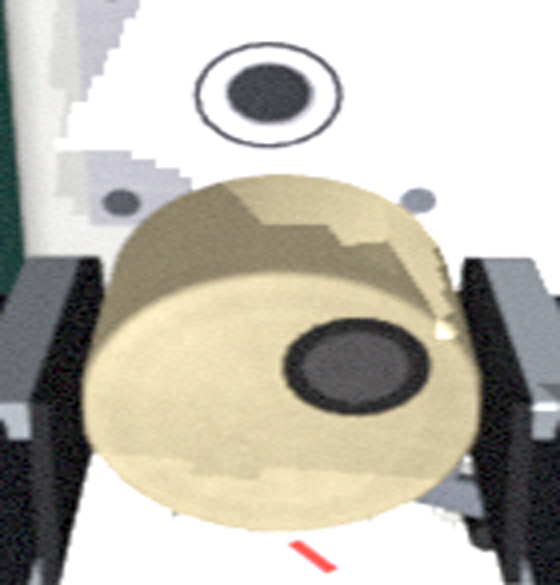

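Request:
arm_command(increments=[[[-0.18, 0.5, -0.2, 0, 0, 0], [0, 1.5, 0, 0, 0, 0], [0, 1.8, 0, 0, 0, 0], [0, 1.8, 0, 0, 0, 0], [0, 1.2, 0, 0, 0, 0], [0, 0.7, 0, 0, 0, 0], [0, 0.4, 0, 0, 0, 0], [0, 0, 0, 0, 0, 0], [0, 0, 0, 0, 0, 0]]])

```text
time_s: 30.4
tcp_pos: [0.5653, -0.0907, 0.0487]
eef_rot: [[-0.117, 0.001, -0.993], [0.993, -0.0, -0.117], [-0.001, -1.0, -0.001]]
wrist_force: [-0.5, -0.1, -1.5]
grip_width: 0.0344
```

```bash
python3 - <<'E'
from h import *
im,d,c=shot('wrist','w21'); s=bot.read_state(); print(s['time_s'],s['tcp_pos'],s['eef_rot'].round(4),s['grip_width'],s['wrist_force'])
for n,k in ((0,im[150:430,180:470]),): save('w21c',cv2.resize(k,None,fx=2.5,fy=2.1,interpolation=cv2.INTER_CUBIC))
E
```

```text
30.45 [ 0.56546567 -0.0907426   0.04887733] [[-1.169e-01  1.700e-03 -9.931e-01]
 [ 9.931e-01 -4.000e-04 -1.169e-01]
 [-6.000e-04 -1.000e+00 -1.600e-03]] 0.034657744159315086 [-0.32434762 -0.27687592 -1.41603313]
```

View pics/w21c.png

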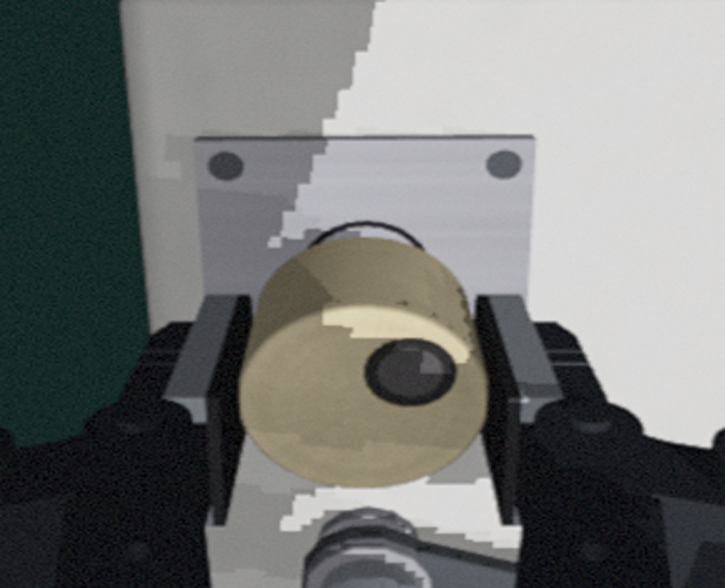

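```bash
python3 - <<'E'
from h import *
im,d,c=load('w21'); s=bot.read_state(); R=s['eef_rot']
P=cloud(c,d); zt=np.median(P[325:350,310:340,2]); print('ztop',zt)
b=onplane(c,326,338.1,zt); print('brass',b)
ax=np.array([np.cos(.122),np.sin(.122),0])
r=onplane(c,180+366.5/2.5,150+222/2.1,.054); print('ring near',r,'centre',r+.0125*ax)
a1=onplane(c,180+195/2.5,150+136/2.1,.054);a2=onplane(c,180+535/2.5,150+136/2.1,.054); print('plate near mid',(a1+a2)/2,'centre',(a1+a2)/2+.03*ax,np.linalg.norm(a1-a2))
print(R.T@(np.array([.5632,-.0903,b[2]])-b)*100, R.T@(r+.0125*ax-b)*100)
E
```

```text
ztop 0.10051710008134326
brass [ 0.56428861 -0.09078478  0.1005171 ]
ring near [ 0.5513152  -0.09190526  0.054     ] centre [ 0.56372229 -0.09038404  0.054     ]
plate near mid [ 0.53246445 -0.09441109  0.054     ] centre [ 0.56224147 -0.09076017  0.054     ] 0.05914694291873016
[ 0.06087322 -0.00020281  0.10244604] [0.04937198 4.65159101 0.05901296]
```

Request:
arm_command(increments=[[[0.05, 0.3, 0.08, 0, 0, 0], [0, 0.4, 0, 0, 0, 0], [0, 0.3, 0, 0, 0, 0], [0, 0.2, 0, 0, 0, 0], [0, 0.1, 0, 0, 0, 0], [0, 0, 0, 0, 0, 0]]])

```text
time_s: 31.05
tcp_pos: [0.5637, -0.0901, 0.0346]
eef_rot: [[-0.117, -0.0, -0.993], [0.993, 0.0, -0.117], [0.0, -1.0, 0.0]]
wrist_force: [-0.0, 0.9, -3.0]
grip_width: 0.0345
```

Request:
arm_command(increments=[[[0, 0.1, 0, 0, 0, 0], [0, 0.08, 0, 0, 0, 0], [0, 0, 0, 0, 0, 0]]])

```text
time_s: 31.35
tcp_pos: [0.5638, -0.0901, 0.0331]
eef_rot: [[-0.117, -0.0, -0.993], [0.993, -0.0, -0.117], [0.0, -1.0, 0.0]]
wrist_force: [-0.5, 0.3, -1.4]
grip_width: 0.0346
```

Request:
arm_command(increments=[[[0, 0.05, 0, 0, 0, 0], [0, 0.05, 0, 0, 0, 0], [0, 0, 0, 0, 0, 0]]])

```text
time_s: 31.65
tcp_pos: [0.5638, -0.0902, 0.0321]
eef_rot: [[-0.117, -0.0, -0.993], [0.993, 0.0, -0.117], [0.0, -1.0, 0.0]]
wrist_force: [0.5, 0.1, -1.6]
grip_width: 0.0343
```

Request:
arm_command(increments=[[[0, 0.05, 0, 0, 0, 0], [0, 0.05, 0, 0, 0, 0], [0, 0, 0, 0, 0, 0]]])

```text
time_s: 31.95
tcp_pos: [0.564, -0.0902, 0.0318]
eef_rot: [[-0.117, -0.0, -0.993], [0.993, -0.0, -0.117], [-0.0, -1.0, 0.0]]
wrist_force: [-2.2, 0.3, 3.8]
grip_width: 0.0347
```

Request:
arm_command(increments=[[[0, 0, 0, 0, 0, 0], [0, 0, 0, 0, 0, 0], [0, 0, 0, 0, 0, 0], [0, -0.5, 0, 0, 0, 0], [0, -1.5, 0, 0, 0, 0], [0, -3, 0, 0, 0, 0], [0, -4, 0, 0, 0, 0], [0, -3, 0, 0, 0, 0], [0, 0, 3, 0, 0, 0], [0, 0, 4, 0, 0, 0], [0, 0, 2, 0, 0, 0], [0, 0, 0, 0, 0, 0]]], jaw=5.0)

```text
time_s: 33.15
tcp_pos: [0.4732, -0.1009, 0.1524]
eef_rot: [[-0.116, 0.002, -0.993], [0.993, -0.001, -0.116], [-0.001, -1.0, -0.002]]
wrist_force: [0.4, 0.6, 0.3]
grip_width: 0.0498
```

```bash
python3 - <<'E'
from h import *
im,d,c=shot('wrist','w22'); s=bot.read_state(); print(s['time_s'],s['tcp_pos'],s['eef_rot'].round(4),s['grip_width'],s['wrist_force'])
P=cloud(c,d); m=((P[...,2]>.079)&(P[...,2]<.09)&(np.hypot(P[...,0]-.563,P[...,1]+.09)<.03)).astype('uint8')
cs,_=cv2.findContours(m,cv2.RETR_EXTERNAL,cv2.CHAIN_APPROX_NONE); cs=max(cs,key=cv2.contourArea); e=cv2.fitEllipse(cv2.convexHull(cs)); print(e,onplane(c,*e[0],.084),P[m>0].min(0),P[m>0].max(0))
Q=P[m>0]; A=np.c_[Q[:,:2]-Q[:,:2].mean(0),np.ones(len(Q))]; print('tilt',np.linalg.lstsq(A,Q[:,2],rcond=None)[0])
print('knob top proj',proj(c,[.6545,.0075,.0945]))
E
```

```text
33.2 [ 0.47452222 -0.10090725  0.15259503] [[-1.162e-01  2.800e-03 -9.932e-01]
 [ 9.932e-01 -8.000e-04 -1.162e-01]
 [-1.100e-03 -1.000e+00 -2.700e-03]] 0.0498590174200317 [ 0.24084849 -0.51431703 -0.06638807]
((324.6288146972656, 356.27252197265625), (46.5241813659668, 50.41511917114258), 92.05607604980469) [ 0.56189336 -0.09100113  0.084     ] [ 0.54614191 -0.10834723  0.07903057] [ 0.58174317 -0.07306131  0.08566117]
tilt [0.03381776 0.00591988 0.0833698 ]
knob top proj (np.float64(439.97073420139805), np.float64(482.3976987020671))
```

View pics/w22.png

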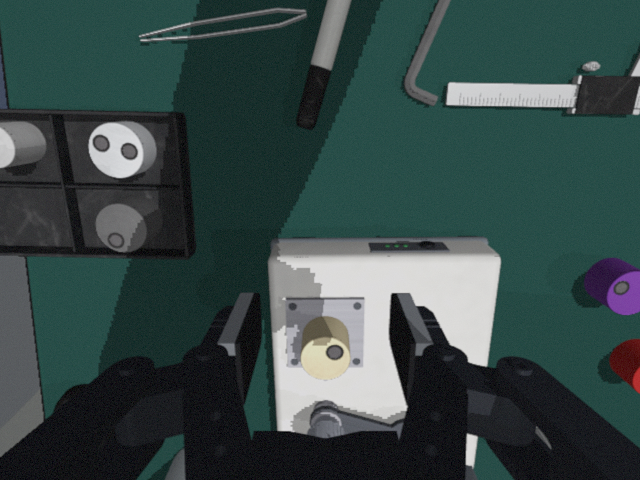

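```bash
python3 - <<'E'
from h import *
im,d,c=shot('top','t4'); save('t4c',cv2.resize(im[150:330,280:500],None,fx=3,fy=3,interpolation=cv2.INTER_CUBIC))
im,d,c=shot('side','s4'); save('s4c',cv2.resize(im[180:420,210:480],None,fx=2.4,fy=2.4,interpolation=cv2.INTER_CUBIC))
E
```

```text
(no output)
```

View pics/t4c.png

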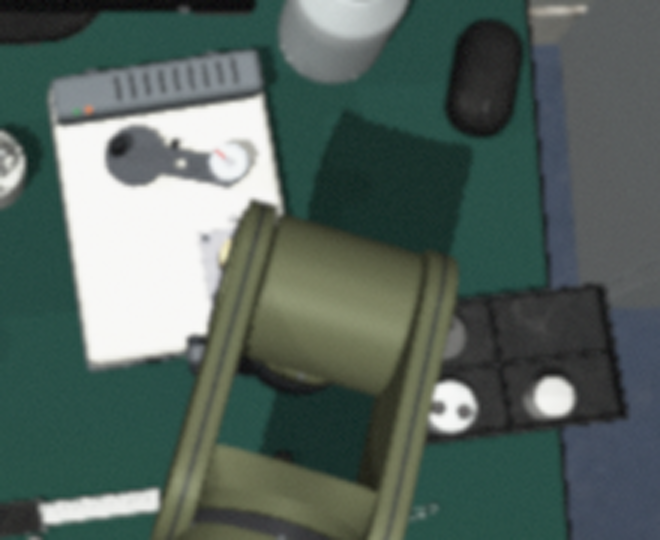

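View pics/s4c.png

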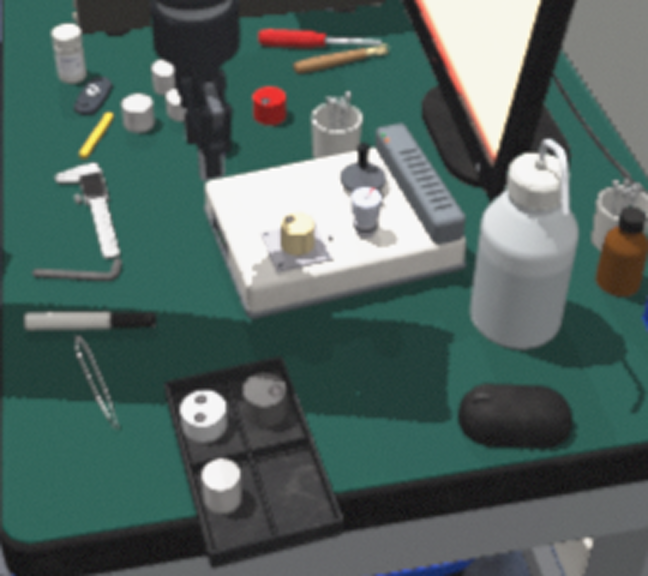

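```bash
python3 - <<'E'
from h import *
im,d,c=load('w22'); k=np.clip(im[290:390,275:375].astype(int)*1.2,0,255).astype('uint8'); k=cv2.resize(k,None,fx=6,fy=6,interpolation=cv2.INTER_CUBIC)
# expected outlines for a centred disc at port: top (green) and bottom (red)
for z,col in ((.084,(0,255,0)),(.054,(255,0,0))):
    pts=[proj(c,[.5632+.018*np.cos(t),-.0903+.018*np.sin(t),z]) for t in np.linspace(0,6.28,60)]
    pts=np.array([[(u-275)*6+3,(v-290)*6+3] for u,v in pts],int); cv2.polylines(k,[pts],True,col,1)
save('w22c',k)
E
```

```text
(no output)
```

View pics/w22c.png

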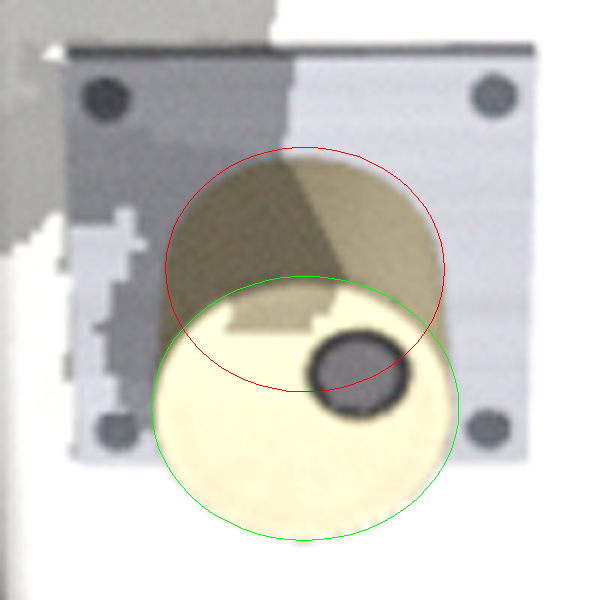

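```bash
python3 - <<'E'
from h import *
s=bot.read_state(); print(s['time_s'],s['wrist_force']); print(bot.sign_off())
E
```

```text
33.3 [-0.19341682  0.04247388 -0.55398638]
the job is handed in; nothing more can be done
None
```

The job is done and handed in at 33.3 s of the 72 s allowed. No verdict was reported.

- **Dark disc:** I lifted it off the deck and set it in an empty -x bay of the tray.
- **Nut and cover:** The nut loosens clockwise. I turned it about 2.4 rad over two grasps, then swung the cover to its open stop. At the stop the arm felt about 4 N.
- **Brass disc:** I set it over the port with about 4 N of contact, spotted face up.

**Last checks:** The outline expected for a centred disc matched the wrist picture to about 1 mm. My depth fit put the centre 1.4 mm off, probably skewed by the disc's side wall. The seal ring was not visible. In the last top and side views, the nearby things I could see stood where they began, but the arm hid part of both views. Nothing was in the gripper.

**What disagreed:**
- **Finger length:** The fingertips stand about 31 mm or more behind the reported TCP. The first grasp therefore closed just above the dark disc without touching it, and I lowered the arm to correct for this.
- **Wrong-way test:** The first try on the nut was anticlockwise. It stopped dead and the fingers slipped on the nut.
- **Camera offset:** My readings by eye from the top picture differed from the wrist camera by up to 7 mm sideways, so I went by the wrist camera.

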